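# Free the seized clamp, unload and sort the burn-in fixture

### The job

Rock the fixture's seized clamp knob back and forth in small arcs until it breaks free, turn its tongue well clear of the guard (70 degrees or more), and lift the guard off by its handle onto the middle of the rubber mat, right way up. Sort the blue relays into the blue bin and the round capacitors into the white bin. Then put the guard back on its outline, tab towards the clamp, and last turn the tongue straight back over the tab, leaving the lens, multimeter and screwdriver alone.

Things in the scene. Friction and masses are not known exactly. Their poses are not given: they have to be found in the camera images.
- bed: Green steel burn-in fixture bed, fixed to the bench: a plate 270 x 210 mm, 20 mm thick. Origin on the bench below the middle of the guard's seat (a black painted outline 150 x 190 mm on the plate's top). The plate spans x -85..+185 mm, y -105..+105 mm about it; +x points from the seat to the clamp, z up.
- seat (a point): Middle of the guard's seat on top of the bed, 20 mm above the bench; axes as the bed's.
- seat_tab (a point): Point where the top middle of the guard's tab lies when the guard sits on its seat: 90 mm from the seat's middle along the bed's +x, 10 mm above the plate. Axes as the bed's.
- clamp (a joint): Knob's angle (rad) about its upright axis. 0: tongue over the guard's tab, locked; positive anticlockwise seen from above; range -1.6 to 1.6. It starts near 0, seized: it gives 0.30 rad either way, then meets a hard stop. Each full swing (0.25 N m) to a stop and then to the other loosens it; after 3 to 6 it breaks free, turns easily (0.05 N m) and stays where left. Clear of the tab beyond 1.1 rad.
- clamp_grip (a point): Point on the knob's axis at the height to grip, 69 mm above the bench, 135 mm from the bed's origin along the bed's +x. The knob is a black upright bar 46 mm long, 14 mm thick, 34 mm tall (48 to 82 mm above the bench), a white line on top, on a rusty hub 36 mm across. The frame turns with the knob: bar and tongue lie along its x, the tongue pointing to -x.
- clamp_tip (a point): Tip of the clamp's steel tongue, 52 mm from the knob's axis; the tongue is 16 mm wide and 6 mm thick, its underside 34 mm above the bench, 4 mm above the tab of a seated guard.
- guard: Loose guard (0.35 kg): a box open below, 150 mm (x) x 190 mm (y) x 45 mm high, 4 mm yellow walls, clear top, red handle on top. Origin in the middle of its lower rim. A steel tab 30 mm wide, 10 mm thick stands out 28 mm from the foot of its +x side and belongs under the clamp's tongue: seated, the guard's axes match the bed's.
- guard_grip (a point): Point to grip in the guard's red handle, over the guard's middle, 68 mm above its lower rim. The handle is an upright block 14 mm thick along the guard's x, 60 mm long along its y, and rises from 45 to 75 mm above the rim.
- guard_tab (a point): Top middle of the guard's tab: 90 mm from the guard's middle along its +x, 10 mm above its rim.
- mat: Black rubber mat, 220 x 260 mm, 3 mm thick, fixed on the bench, where the guard is laid meanwhile. Origin under its middle.
- relay_bin: Blue open bin for relays, fixed: 115 mm (x) x 160 mm (y) x 35 mm high, walls 4 mm, inner floor 4 mm above the bench. Origin under its middle.
- cap_bin: White open bin for capacitors, fixed: same sizes as the blue one. Origin under its middle.
- relay0: Blue relay with a paper label on top: a box 26 mm (x) x 36 mm (y) x 34 mm high, 60 g. Origin in the middle of its underside, z up its height. Starts on the bed under the guard, 50 mm or more between neighbours' middles; may be absent.
- relay1: Blue relay with a paper label on top: a box 26 mm (x) x 36 mm (y) x 34 mm high, 60 g. Origin in the middle of its underside, z up its height. Starts on the bed under the guard, 50 mm or more between neighbours' middles; may be absent.
- relay2: Blue relay with a paper label on top: a box 26 mm (x) x 36 mm (y) x 34 mm high, 60 g. Origin in the middle of its underside, z up its height. Starts on the bed under the guard, 50 mm or more between neighbours' middles; may be absent.
- cap0: Capacitor: an aluminium can with a black sleeve, upright, 32 mm in diameter, 34 mm high, 60 g. Origin in the middle of its underside, z up its height. Starts on the bed under the guard, 50 mm or more between neighbours' middles; may be absent.
- cap1: Capacitor: an aluminium can with a black sleeve, upright, 32 mm in diameter, 34 mm high, 60 g. Origin in the middle of its underside, z up its height. Starts on the bed under the guard, 50 mm or more between neighbours' middles; may be absent.
- cap2: Capacitor: an aluminium can with a black sleeve, upright, 32 mm in diameter, 34 mm high, 60 g. Origin in the middle of its underside, z up its height. Starts on the bed under the guard, 50 mm or more between neighbours' middles; may be absent.
- lens: Bystander: black camera lens standing upright, 76 mm across, 97 mm tall; origin under its middle. Leave alone.
- multimeter: Bystander: blue hand multimeter lying flat, 80 x 170 x 36 mm (170 along its y); origin under its middle. Leave alone.
- screwdriver: Bystander: screwdriver lying along its x axis 130 mm long; origin under its middle. Leave alone.
There are look-alikes about, which are no part of the job. There is more than one size of the cap_bin; the job needs the smaller.

How it is judged:
On the way, in this order (a step that is already met when the one before it is completed fails the run):
1. the clamp knob has been broken free and turned until its tongue is clear of the guard's tab (more than 1.1 rad to either side) ((value of joint clamp above 1.1 rad or value of joint clamp below -1.1 rad)), for 0.2 s.
2. the guard lies right way up on the rubber mat (middle within 60 mm of the mat's), let go (horizontal distance between guard and mat below 0.06 m and height (world z) of guard below 0.01 m and angle between guard's own z axis and vertical below 0.06 rad and linear speed of guard below 0.02 m/s and contact force between guard and the fingers below 0.5 N), for 0.2 s.
3. every relay rests in the blue bin and every capacitor in the white bin (x of relay0 in the frame of relay_bin between -0.055 and 0.055 m and y of relay0 in the frame of relay_bin between -0.078 and 0.078 m and z of each of relay0, relay1, relay2 in the frame of relay_bin below 0.06 m and linear speed of each of relay0, relay1, relay2, cap0, cap1, cap2 below 0.03 m/s and x of relay1 in the frame of relay_bin between -0.055 and 0.055 m and y of relay1 in the frame of relay_bin between -0.078 and 0.078 m and x of relay2 in the frame of relay_bin between -0.055 and 0.055 m and y of relay2 in the frame of relay_bin between -0.078 and 0.078 m and x of cap0 in the frame of cap_bin between -0.055 and 0.055 m and y of cap0 in the frame of cap_bin between -0.078 and 0.078 m and z of each of cap0, cap1, cap2 in the frame of cap_bin below 0.06 m and x of cap1 in the frame of cap_bin between -0.055 and 0.055 m and y of cap1 in the frame of cap_bin between -0.078 and 0.078 m and x of cap2 in the frame of cap_bin between -0.055 and 0.055 m and y of cap2 in the frame of cap_bin between -0.078 and 0.078 m), for 0.3 s.
4. the guard is back on its seat, tab towards the clamp (middle within 12 mm, tab within 18 mm) (horizontal distance between guard and seat below 0.012 m and distance between guard_tab and seat_tab below 0.018 m and z of guard in the frame of seat below 0.005 m and angle between guard's own z axis and vertical below 0.06 rad and linear speed of guard below 0.02 m/s), for 0.2 s.
5. the clamp's tongue is turned back over the tab (within 0.25 rad) (value of joint clamp between -0.25 and 0.25 rad), for 0.2 s.
At the end, for the whole second after the job is handed in: Relays at rest in the blue bin, capacitors in the white bin (inside its walls, underside below 60 mm); guard flat on its seat (middle within 12 mm, tab within 18 mm of its place, at most 5 mm above the plate); clamp within 0.25 rad of 0 (all of step 3 and all of step 4 and all of step 5); the robot touches nothing.
It fails at once if the lens is moved by more than 30 mm (distance of lens from where it was at the start of the episode above 0.03 m).
It fails at once if the multimeter is moved by more than 30 mm (distance of multimeter from where it was at the start of the episode above 0.03 m).
It fails at once if the screwdriver is moved by more than 30 mm (distance of screwdriver from where it was at the start of the episode above 0.03 m).
Of relay0, relay1, relay2, cap0, cap1, cap2 only 3 to 5 are there at a start; the rules pass over those that are not, and their reading is None.
At some moment in a run one of relay0, relay1, relay2, cap0, cap1, cap2 may be knocked a few centimetres aside while the robot is not near it.
Once in a run the grip may slacken for a moment while it holds something.
It also fails if it takes over 210 s, if anything falls off the work surface, if the arm or the gripper's body presses on something with over 40 N, if the wrist force passes 120 N, or if a joint passes its speed limit or range.

### The arm

A 7-joint arm with a two-finger parallel gripper is mounted at the origin on the work surface. World frame = base frame: x ahead of the robot, y to its left, z up, the work surface at z = 0. Lengths are in m, angles in rad, forces in N, time in s.
With the tool pointing down it reaches from about 0.4 to 0.925 m from the base axis. Payload 5.6 kg.
Tool frame: the origin (TCP) lies midway between the tips of the shut fingers; the grasp point (between the pads) lies 19 mm behind it; x points along the fingers, y is the direction in which the jaws open and shut, and the axes are right-handed (so a half turn about x gives the same grasp; the last joint's range is limited). The gripper opens to 85 mm and grips with 20 to 120 N. Pads are 22 mm wide; open, the fingers measure 114 mm over their backs; the gripper's body (76 mm by 85 mm) begins 54 mm behind the grasp point. The pads swing forward as they close: fully open they stand 13 mm farther back than shut.
Start: joints at [1.159, 0.468, -0.012, 1.603, 0.006, 1.071, -0.056], TCP at [0.234, -0.606, 0.192] pointing down, gripper open.
Joint ranges: [-2.53, 2.53], [-0.31, 2.02], [-1.57, 1.55], [0.28, 2.44], [-1.29, 4.43], [0.15, 1.84], [-2.92, 2.92]. Speed limits (rad/s): [2.57, 2.57, 3.14, 3.14, 3.14, 3.14, 3.14].

### API

Orientations are given as [roll, pitch, yaw] about the fixed x, y, z axes, in that order (R = Rz(yaw) Ry(pitch) Rx(roll)).
In Python, from workcell import manip, camera, calibration, order gives the robot as it stands.
- The arm moves only by the tool send_rows, never from a script. Its arguments are lists of equal length, an entry for each row: "linear": the shift along the tool's x, y, z in cm, a list of three; "roll": the turn about the tool's x in rad. A call has exactly 5 rows; each row shifts and turns the pose as measured when the row begins, along the tool's axes as they then stand; what a row does not reach is not made up. A row lasts 1/8 s, in which the tool goes at most 62.5 mm and 10.7 degrees, less where a joint would pass 70% of its speed; a pose out of reach is approached as far as the arm can. A call is refused whole if a number of a shift passes 6.25 or a number of a turn 0.188, either way. A call with a gripper value outside its range is refused whole. "jaw" is the opening, from 0 (shut) to 1 (fully open), set as the call begins (left out, the last holds). The fingers move at their own pace and stop on an object; "force" is the grip in N (left out, the last holds). Time passes only in rows, so rows that do not move let the fingers close, or fill a call up. It gives the time, the measured TCP pose, the force and the opening at its end, in the units of the state.
- manip.sense(): the state, without advancing time (a new reading comes with each control period).
- camera(name): name is "side" or "top"; returns the picture (400x640x3 uint8, red, green, blue); there is no depth.
- calibration(name): a dict with "fx", "fy", "cx", "cy" (pixels), "rvec" (rotation vector, rad) and "tvec" (3), from world to camera coordinates, as OpenCV has them. Camera axes: x right, y down, z forward; pixel columns grow to the right and rows downward; lengths in m; the calibration is good to about 2 mm. A picture is of the moment at which its call begins. calibration takes no time and is no camera call.
- order.close_job(): hands the job in, once; it reports no verdict.
The state is a dict: "time": time; "qpos": joint angles; "qvel": joint speeds; "joint_torque": joint torques, N m; "tcp_pos": TCP position; "tool_rot": TCP orientation; "wrist_force": force on the tool from outside, world axes, zero at the start; "wrist_torque": the same for the moment, N m; "finger_gap": finger opening in m.
Only numpy, scipy, OpenCV 4.12 (cv2) and the standard library are available. Lean on these libraries where they do the work, as an engineer would, in place of code of your own. Each camera call takes 0.05 s, during which the arm holds its last target. There are 200 camera calls.

## Working session

There is one attempt and no reset: what is moved stays moved. The work goes in short steps, Python scripts to look and compute and a tool call to move; the robot and the scene stay as the last step left them, time stands still between calls to the robot, and variables do not carry over. Pictures are saved under pics/ and viewed, about 12 in all and at most 16, crops included, and the job is handed in when it is done.

Besides the shell and the picture viewer there is one more tool, called as name(argument=value, ...), one argument or row to a line, values as JSON. send_rows: Moves the arm, as the interface text tells. Its arguments: {"type":"object","properties":{"linear":{"type":"array"},"roll":{"type":"array"},"jaw":{"type":"number"},"force":{"type":"number"}},"required":["linear","roll"]}

```bash
mkdir -p pics && ls
cat > h.py <<'E'
import numpy as np, cv2, sys
from workcell import manip, camera, calibration, order
def cal(n):
    c=calibration(n); R=cv2.Rodrigues(np.array(c['rvec'],float))[0]; t=np.array(c['tvec'],float).ravel()
    return c,R,t
def ray(n,u,v):
    c,R,t=cal(n); d=R.T@np.array([(u-c['cx'])/c['fx'],(v-c['cy'])/c['fy'],1.]); return -R.T@t,d
def plane(n,u,v,z):
    o,d=ray(n,u,v); return o+d*(z-o[2])/d[2]
def proj(n,P):
    c,R,t=cal(n); p=R@np.array(P,float)+t; return np.array([c['fx']*p[0]/p[2]+c['cx'],c['fy']*p[1]/p[2]+c['cy']])
def shot(n,name):
    im=camera(n)[:,:,::-1].copy(); cv2.imwrite('pics/'+name+'.png',im); return im
E
python3 - <<'E'
from h import *
s=manip.sense(); print({k:np.round(v,3).tolist() for k,v in s.items()})
for n in('top','side'):
    c,R,t=cal(n); print(n,c,-R.T@t); shot(n,n+'0')
a=cv2.imread('pics/top0.png'); cv2.imwrite('pics/top0b.png',cv2.resize(a,(800,500),interpolation=cv2.INTER_CUBIC))
E
```

```text
pics
{'time': 0.0, 'qpos': [1.159, 0.468, -0.012, 1.604, 0.006, 1.071, -0.056], 'qvel': [-0.0, 0.0, -0.0, -0.0, 0.001, -0.001, -0.002], 'joint_torque': [0.001, -53.239, 0.022, -25.13, 0.011, 0.008, -0.0], 'tcp_pos': [0.234, -0.606, 0.191], 'tool_rot': [-1.506, 1.569, 2.004], 'wrist_force': [0.184, -0.16, -0.187], 'wrist_torque': [0.028, 0.051, -0.021], 'finger_gap': 0.086}
top {'fx': 505.62456657219536, 'fy': 505.62456657219536, 'cx': 327.1590824703086, 'cy': 194.1750725414559, 'rvec': array([ 2.08998075, -2.1370258 ,  0.22045177]), 'tvec': array([0.02061289, 0.48128388, 1.32742884])} [0.19984539 0.01545477 1.39783738]
side {'fx': 407.6084731893386, 'fy': 407.6084731893386, 'cx': 323.6568084616264, 'cy': 197.19528284906295, 'rvec': array([ 0.8264143 , -2.49940299,  1.1317041 ]), 'tvec': array([0.38921258, 0.2230217 , 0.88221973])} [-0.00998047  0.64262005  0.75264642]
```

View pics/top0b.png

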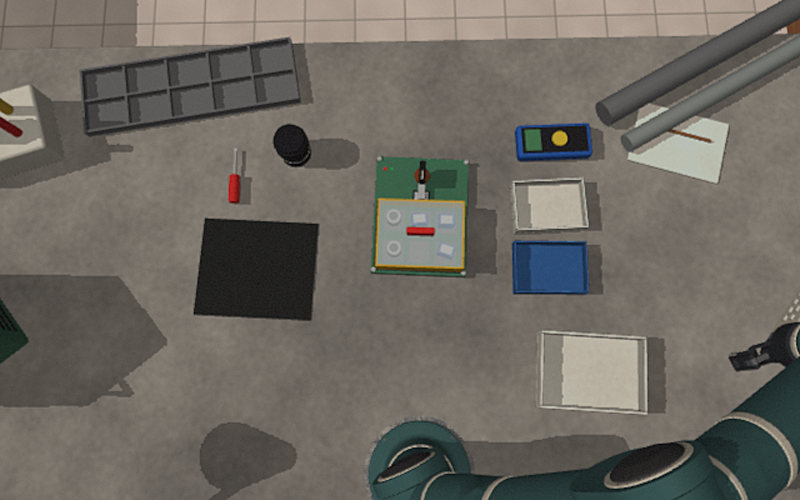

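View pics/side0.png

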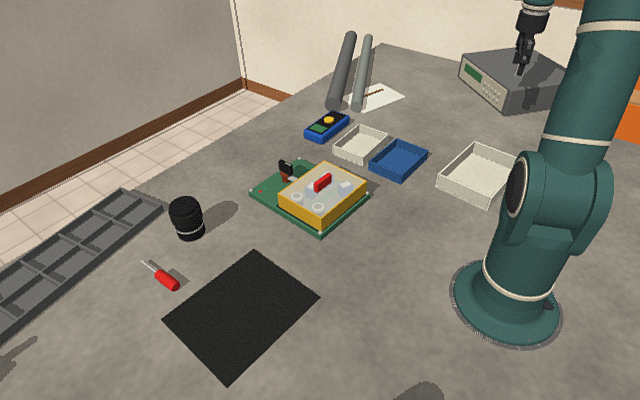

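Top view (800x500): the fixture is at (421,215) with its knob at (421,172), and the mat is at (257,270). Blue bin is at (550,267). There are two white bins: a small one at (550,205), the same size as the blue one, and a larger one at (594,372). The job needs the smaller, at (550,205). Under the guard are 3 relays and 2 caps. I'll measure next and view one enlarged crop.

```bash
cat > m.py <<'E'
from h import *
def rect(mask,z,mn=300,near=None,n='top'):
    cs=[c for c in cv2.findContours(mask.astype(np.uint8),cv2.RETR_EXTERNAL,cv2.CHAIN_APPROX_NONE)[0] if cv2.contourArea(c)>mn]
    out=[]
    for c in cs:
        P=np.array([plane(n,u,v,z)[:2]*1000 for u,v in c[:,0]],np.float32)
        r=cv2.minAreaRect(P); out.append((np.round(c[:,0].mean(0)*1.25).tolist(),np.round(r[0]).tolist(),np.round(r[1]).tolist(),round(r[2],1)))
    return out
def masks(im):
    hsv=cv2.cvtColor(im,cv2.COLOR_BGR2HSV); H,S,V=[hsv[:,:,i].astype(int) for i in range(3)]
    return H,S,V
E
python3 - <<'E'
from m import *
im=cv2.imread('pics/top0.png'); H,S,V=masks(im)
print('blue',rect((abs(H-108)<12)&(S>120)&(V>60),.035))
print('green',rect((H>60)&(H<90)&(S>110)&(V>50),.02))
print('yellow',rect((H>18)&(H<35)&(S>130)&(V>100),.065,30))
print('red',rect(((H<6)|(H>174))&(S>150)&(V>100),.095,30))
print('white',rect((S<40)&(V>165),.035,600))
m=((V<45)).astype(np.uint8); m=cv2.morphologyEx(m,cv2.MORPH_OPEN,np.ones((3,3)))
print('black',[r for r in rect(m,.003,2000)])
print('orange disc/knob', proj('top',[.55,0,.08]))
c=im[110:235,280:490]; cv2.imwrite('pics/c1.png',cv2.resize(c,None,fx=3.8,fy=3.8,interpolation=cv2.INTER_CUBIC))
E
```

```text
blue [([550.0, 267.0], [424.0, -297.0], [165.0, 114.0], 88.7), ([553.0, 142.0], [713.0, -323.0], [84.0, 171.0], 1.1)]
green []
yellow [([420.0, 233.0], [500.0, -13.0], [191.0, 152.0], 87.7), ([559.0, 138.0], [709.0, -330.0], [34.0, 32.0], 88.7)]
red [([420.0, 230.0], [499.0, -14.0], [53.0, 11.0], 88.7), ([233.0, 188.0], [602.0, 385.0], [61.0, 19.0], 1.9)]
white [([600.0, 372.0], [197.0, -387.0], [158.0, 143.0], 85.4), ([553.0, 209.0], [560.0, -310.0], [99.0, 144.0], 1.2), ([687.0, 149.0], [707.0, -608.0], [205.0, 146.0], 73.0)]
black [([257.0, 269.0], [442.0, 352.0], [258.0, 217.0], 85.9)]
orange disc/knob [330.26334276 166.95133915]
```

View pics/c1.png

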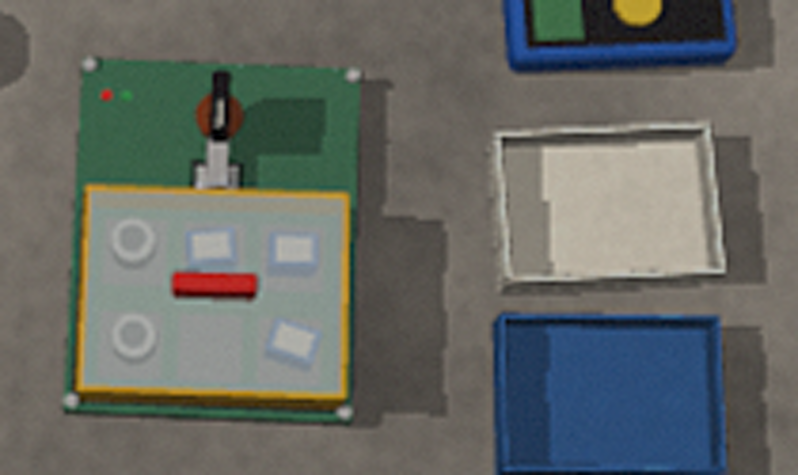

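The crop confirms the small white bin (crop 610,205) and shows the tongue over the tab, with knob hub at (220,117).

```bash
cat >> h.py <<'E'
from scipy.spatial.transform import Rotation as Ro
def pose():
    s=manip.sense(); R=Ro.from_euler('xyz',s['tool_rot']).as_matrix(); return s,np.array(s['tcp_pos']),R
def yawj(R): return np.arctan2(R[1,1],R[0,1])
def plan(segs,sub=5):
    """segs: list of (x,y,z,jawyaw(rad or None),rows). prints rows in cm / rad"""
    s,p,R=pose(); print('tcp',np.round(p,4),'jawyaw',round(yawj(R),3),'q7',round(s['qpos'][6],3),'tilt',np.round(R[:,0],3))
    for x,y,z,ya,n in segs:
        d=(np.array([x,y,z])-p)/n
        a=0 if ya is None else (ya-yawj(R)+np.pi/2)%np.pi-np.pi/2   # mod half turn
        rl=-a/n
        L=[]
        for i in range(n):
            L.append(np.round(R.T@d*100,2).tolist()); R=R@Ro.from_rotvec([rl,0,0]).as_matrix(); p=p+d
        print('to',(x,y,z),'roll/row',round(rl,3),'total',round(rl*n,3),'linear',L)
def C(u,v,z,f=3.8,ox=280,oy=110): return plane('top',u/f+ox,v/f+oy,z)
E
python3 - <<'E'
from h import *
f=lambda P:np.round(P*1000)
print('white', [f(C(*q,.035))[:2] for q in((497,130),(710,124),(725,272),(505,282))])
print('blue', [f(C(*q,.035))[:2] for q in((497,315),(719,317),(722,470),(497,470))])
B=np.array([C(*q,.022)[:2] for q in((89,63),(353,74),(345,412),(71,400))]); print('bolts',B*1000,B.mean(0)*1000)
G=np.array([C(*q,.065)[:2] for q in((86,186),(350,196),(347,400),(77,389))]); print('guard',G*1000,G.mean(0)*1000)
for X in(B,G): print([np.degrees(np.arctan2(*(X[i]-X[j])[::-1])) for i,j in((0,3),(1,2),(0,1),(3,2))])
print('knob',C(220,105,.082)*1000,'hub',C(219,117,.045)*1000,'lens',plane('top',292/1.25,140/1.25,.09))
plan([(.63,-.018,.2,-.03,12)])
E
```

```text
white [array([ 623., -228.]), array([ 624., -386.]), array([ 511., -388.]), array([ 508., -228.])]
blue [array([ 483., -221.]), array([ 478., -381.]), array([ 367., -375.]), array([ 370., -214.])]
bolts [[ 686.39327658   73.26801164]
 [ 673.26199583 -125.00648571]
 [ 416.5952488  -108.75361375]
 [ 429.82087526   89.55555177]] [551.51784912 -17.73413401]
guard [[ 578.2677132    74.78940087]
 [ 566.58226952 -114.7173636 ]
 [ 418.31138316 -106.61614887]
 [ 430.37583647   82.93635391]] [498.38430059 -15.90193942]
[np.float64(-3.6323344098833203), np.float64(-3.6232947962852724), np.float64(86.21096070567243), np.float64(86.18448251815568)]
[np.float64(-3.1530786124329464), np.float64(-3.127413334491544), np.float64(86.47147178391268), np.float64(86.35820622838344)]
knob [631.45240824 -22.68076234  82.        ] hub [634.37507636 -22.77262186  45.        ] lens [0.70853847 0.26085063 0.09      ]
tcp [ 0.234  -0.6058  0.1909] jawyaw -1.202 q7 -0.056 tilt [-0.001  0.001 -1.   ]
to (0.63, -0.018, 0.2) roll/row -0.098 total -1.172 linear [[-0.07, -3.38, -4.84], [-0.07, -2.89, -5.15], [-0.07, -2.38, -5.41], [-0.07, -1.84, -5.61], [-0.07, -1.28, -5.77], [-0.07, -0.71, -5.86], [-0.07, -0.14, -5.9], [-0.07, 0.44, -5.89], [-0.07, 1.01, -5.82], [-0.07, 1.57, -5.69], [-0.07, 2.12, -5.51], [-0.07, 2.65, -5.28]]
```

Run:
```python
from h import *
plan([(.6355,-.023,.16,1.508,15)])
```

```text
tcp [ 0.234  -0.6058  0.1909] jawyaw -1.202 q7 -0.056 tilt [-0.001  0.001 -1.   ]
to (0.6355, -0.023, 0.16) roll/row 0.029 total 0.431 linear [[0.21, -2.66, -3.9], [0.21, -2.77, -3.82], [0.21, -2.88, -3.74], [0.21, -2.99, -3.65], [0.21, -3.09, -3.57], [0.21, -3.19, -3.48], [0.21, -3.29, -3.38], [0.21, -3.38, -3.29], [0.21, -3.48, -3.19], [0.21, -3.57, -3.09], [0.21, -3.66, -2.98], [0.21, -3.74, -2.88], [0.21, -3.82, -2.77], [0.21, -3.9, -2.66], [0.21, -3.97, -2.54]]
```

send_rows(
  linear=[
    [0.2,-2.7,-3.9],
    [0.2,-2.8,-3.8],
    [0.2,-2.9,-3.7],
    [0.2,-3.0,-3.6],
    [0.2,-3.1,-3.6],
  ],
  roll=[0.03,0.03,0.03,0.03,0.03],
  jaw=0.6,
  force=80,
)

```text
time: 0.72
tcp_pos: [0.3672, -0.4087, 0.178]
tool_rot: [-0.827, 1.566, 2.519]
wrist_force: [0.7, -0.7, -0.5]
finger_gap: 0.0513
```

send_rows(
  linear=[
    [0.2,-3.2,-3.5],
    [0.2,-3.3,-3.4],
    [0.2,-3.4,-3.3],
    [0.2,-3.5,-3.2],
    [0.2,-3.6,-3.1],
  ],
  roll=[0.03,0.03,0.03,0.03,0.03],
)

```text
time: 1.35
tcp_pos: [0.5091, -0.2095, 0.1666]
tool_rot: [-0.609, 1.564, 2.581]
wrist_force: [0.2, 0.1, 0.6]
finger_gap: 0.0514
```

Run:
```python
from h import *
plan([(.6355,-.023,.14,1.508,5)])
```

```text
tcp [ 0.5091 -0.2095  0.1666] jawyaw -1.522 q7 -1.245 tilt [-0.006  0.004 -1.   ]
to (0.6355, -0.023, 0.14) roll/row 0.022 total 0.112 linear [[0.53, -3.6, -2.71], [0.53, -3.66, -2.63], [0.53, -3.72, -2.55], [0.53, -3.77, -2.46], [0.53, -3.83, -2.38]]
```

send_rows(
  linear=[
    [0.5,-3.6,-2.7],
    [0.5,-3.7,-2.6],
    [0.5,-3.7,-2.6],
    [0.5,-3.8,-2.5],
    [0.5,-3.8,-2.4],
  ],
  roll=[0.022,0.022,0.022,0.022,0.022],
)

```text
time: 1.98
tcp_pos: [0.6389, -0.0166, 0.139]
tool_rot: [-0.319, 1.562, 2.757]
wrist_force: [-1.1, -0.1, 0.3]
finger_gap: 0.051
```

Run:
```python
from h import *
plan([(.6355,-.023,.11,1.508,2),(.6355,-.023,.052,1.508,3)])
```

```text
tcp [ 0.6389 -0.0166  0.139 ] jawyaw -1.636 q7 -1.74 tilt [-0.009  0.003 -1.   ]
to (0.6355, -0.023, 0.11) roll/row -0.001 total -0.002 linear [[1.45, 0.34, 0.14], [1.45, 0.34, 0.14]]
to (0.6355, -0.023, 0.052) roll/row -0.0 total -0.0 linear [[1.93, 0.01, -0.02], [1.93, 0.01, -0.02], [1.93, 0.01, -0.02]]
```

send_rows(
  linear=[
    [1.4,0.3,0.1],
    [1.4,0.3,0.1],
    [1.9,0,0],
    [1.9,0,0],
    [1.9,0,0],
  ],
  roll=[0,0,0,0,0],
)

```text
time: 2.6
tcp_pos: [0.6351, -0.0212, 0.0484]
tool_rot: [-0.33, 1.56, 2.748]
wrist_force: [0.4, -0.4, -0.9]
finger_gap: 0.0514
```

Run:
```python
from h import *
plan([(.6355,-.023,.051,1.508,1)])
im=shot('side','s1'); u,v=proj('side',[.635,-.023,.07]).astype(int); print(u,v)
a=im[v-60:v+60,u-80:u+80]; b=shot('top','t1'); u,v=proj('top',[.635,-.023,.07]).astype(int); b=b[v-60:v+60,u-80:u+80]
cv2.imwrite('pics/g1.png',cv2.resize(np.hstack([a,b]),None,fx=2.5,fy=2.5,interpolation=cv2.INTER_CUBIC))
```

```text
tcp [ 0.6351 -0.0212  0.0484] jawyaw -1.634 q7 -1.749 tilt [-0.01   0.004 -1.   ]
to (0.6355, -0.023, 0.051) roll/row -0.0 total -0.0 linear [[-0.26, 0.18, -0.05]]
286 166
```

View pics/g1.png

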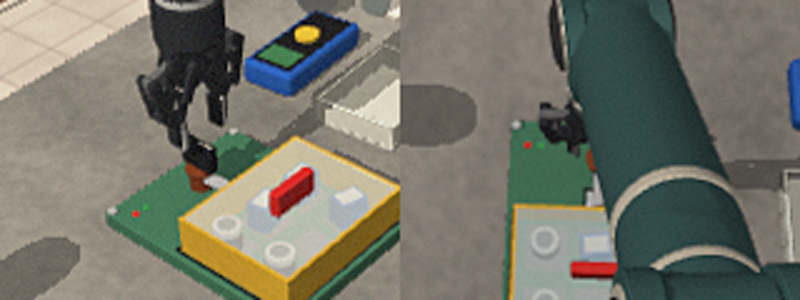

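Side view shows the fingers straddling the knob (about 200,155). Closing on it.

send_rows(
  linear=[
    [-0.2,0.1,0],
    [0,0,0],
    [0,0,0],
    [0,0,0],
    [0,0,0],
  ],
  roll=[0,0,0,0,0],
  jaw=0,
)

```text
time: 3.32
tcp_pos: [0.6351, -0.022, 0.0512]
tool_rot: [-0.324, 1.56, 2.755]
wrist_force: [-0.7, -0.4, 0.5]
finger_gap: -0.0004
```

Run:
```python
from h import *
plan([(.6355,-.023,.051,1.508,1)]); s=manip.sense(); print(s['finger_gap'],s['wrist_force'],s['wrist_torque'])
```

```text
tcp [ 0.6351 -0.022   0.0512] jawyaw -1.633 q7 -1.747 tilt [-0.01   0.004 -1.   ]
to (0.6355, -0.023, 0.051) roll/row 0.0 total 0.0 linear [[0.02, 0.1, -0.04]]
-0.0004194148407447502 [-0.66673851 -0.41541304  0.4849553 ] [-0.05785211 -0.00763459  0.004345  ]
```

Run:
```python
from h import *
im=shot('side','s2'); u,v=proj('side',[.635,-.023,.07]).astype(int)
a=im[v-50:v+40,u-60:u+60]; print(u,v,proj('side',[.635,-.023,.05]),proj('side',[.635,-.023,.082]))
cv2.imwrite('pics/g2.png',cv2.resize(a,None,fx=6,fy=6,interpolation=cv2.INTER_CUBIC))
```

```text
286 166 [286.64420985 171.82071253] [285.79498117 162.68052602]
```

View pics/g2.png

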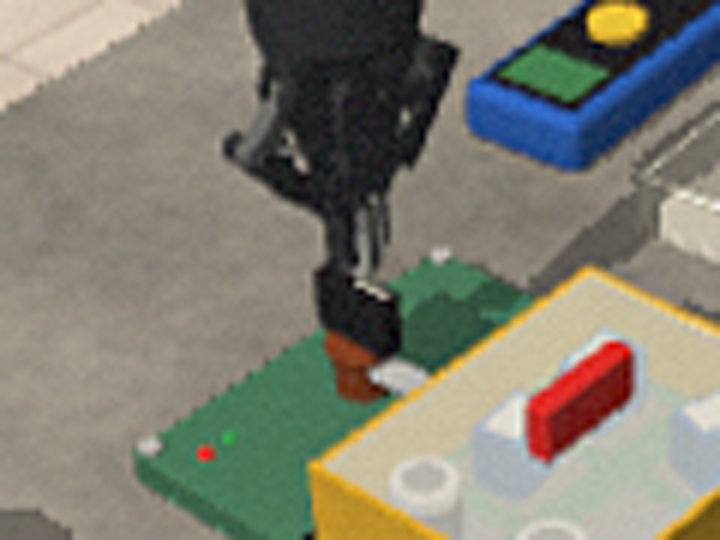

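Fingers shut on nothing: the tips look behind or above the bar. I'll raise a known amount and compare the tip's pixel with its reported pose.

send_rows(
  linear=[
    [-2,0,0],
    [-2,0,0],
    [0,0,0],
    [0,0,0],
    [0,0,0],
  ],
  roll=[0,0,0,0,0],
)

```text
time: 4.0
tcp_pos: [0.6361, -0.022, 0.0948]
tool_rot: [-0.393, 1.561, 2.686]
wrist_force: [-0.9, -0.8, -0.3]
finger_gap: 0.0003
```

Run:
```python
from h import *
s,p,R=pose(); im=shot('side','s3'); q=proj('side',p); print(p,q)
u,v=286,166
k=proj('side',[.6355,-.023,.082]); 
a=cv2.resize(im[v-60:v+30,u-60:u+60],None,fx=6,fy=6,interpolation=cv2.INTER_CUBIC)
f=lambda q:tuple(np.round((q-[u-60,v-60])*6+3).astype(int).tolist())
cv2.drawMarker(a,f(q),(0,255,255),cv2.MARKER_CROSS,20,1)
bx=np.array([np.cos(.063),-np.sin(.063),0]);by=np.array([np.sin(.063),np.cos(.063),0])
K=np.array([.6355,-.023,.082]); P=[f(proj('side',K+bx*.023*i+by*.007*j)) for i,j in((1,1),(1,-1),(-1,-1),(-1,1))]
cv2.polylines(a,[np.array(P)],True,(255,0,255),1)
cv2.imwrite('pics/g3.png',a)
```

```text
[ 0.63608506 -0.02201875  0.09484951] [284.91506176 158.94847225]
```

View pics/g3.png

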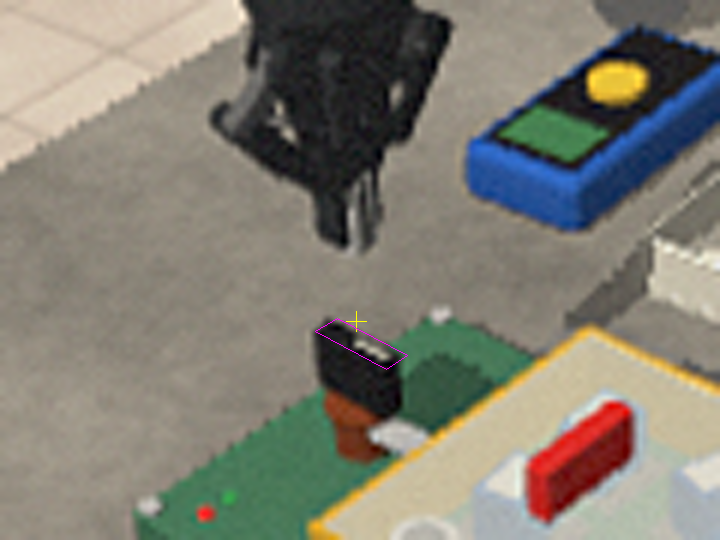

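Run:
```python
from h import *
p=[.234,-.6058,.1909]
for z in(.17,.191,.21,.23): print(z,proj('side',[p[0],p[1],z]),proj('top',[p[0],p[1],z]))
im=cv2.imread('pics/side0.png')[30:110,480:580]; b=cv2.imread('pics/top0.png')[240:320,540:640]
cv2.imwrite('pics/g4.png',cv2.resize(np.hstack([im,b]),None,fx=4,fy=4,interpolation=cv2.INTER_CUBIC))
# FK-independent: where must tip be, if on vertical above tcp xy
o,d=ray('side',226+350/6-.5,106+248/6-.5); 
P=np.array([.6361,-.022]); t=((P-o[:2])@d[:2])/(d[:2]@d[:2]); print('closest',o+t*d)
```

```text
0.17 [509.01001223  93.00738818] [586.36004665 279.44034039]
0.191 [510.99168511  86.57194034] [590.82977511 279.08745076]
0.21 [512.82337582  80.62355699] [595.00889358 278.75750508]
0.23 [514.79254284  74.22872169] [599.55366267 278.3986909 ]
closest [ 0.63597416 -0.02212228  0.13490769]
```

View pics/g4.png

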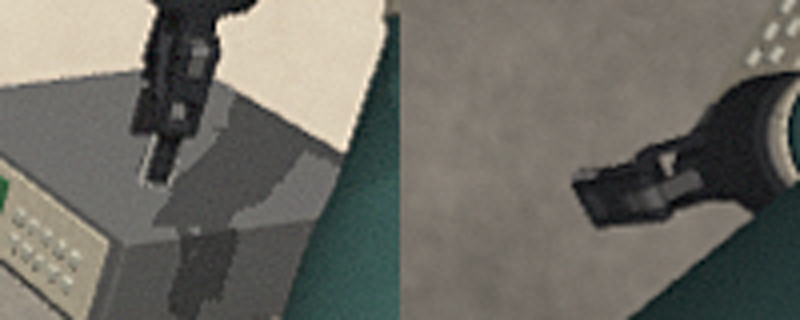

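```bash
cat >> h.py <<'E'
def tri(a,b):
    (o1,d1),(o2,d2)=ray('top',*a),ray('side',*b)
    t=np.linalg.lstsq(np.c_[d1,-d2],o2-o1,rcond=None)[0]; A=o1+d1*t[0];B=o2+d2*t[1]; return (A+B)/2,np.linalg.norm(A-B)
E
python3 - <<'E'
from h import *
print(tri((586,289.5),(518.7,76)))
print(tri((588,287),(517,77)))
E
```

```text
(array([ 0.21186219, -0.5630916 ,  0.24603851]), np.float64(0.004385939014540969))
(array([ 0.21727188, -0.57227197,  0.2381907 ]), np.float64(0.004210421617114007))
```

Two views agree that the real fingertips stand about 39 mm higher than the reported TCP, with xy correct. I'll offset z by -0.039, descend and watch the force.

send_rows(
  linear=[
    [0,0.1,0.1],
    [2,0,0],
    [2,0,0],
    [2,0,0],
    [1.6,0,0],
  ],
  roll=[0,0,0,0,0],
  jaw=0.6,
)

```text
time: 4.68
tcp_pos: [0.6326, -0.0228, 0.0119]
tool_rot: [-0.28, 1.558, 2.799]
wrist_force: [0.3, -0.3, 0.5]
finger_gap: 0.0512
```

send_rows(
  linear=[
    [0.3,0,0],
    [0,0,0],
    [0,0,0],
    [0,0,0],
    [0,0,0],
  ],
  roll=[0,0,0,0,0],
  jaw=0,
)

```text
time: 5.3
tcp_pos: [0.6333, -0.0202, 0.0091]
tool_rot: [-0.462, 1.558, 2.618]
wrist_force: [-1.3, 1.8, -0.0]
finger_gap: 0.013
```

Run:
```python
from h import *
plan([(.6355,-.023,.012,1.508,1)]); s=manip.sense(); print(s['finger_gap'],s['wrist_force'],s['wrist_torque'])
```

```text
tcp [ 0.6333 -0.0202  0.0091] jawyaw -1.632 q7 -1.755 tilt [-0.011  0.007 -1.   ]
to (0.6355, -0.023, 0.012) roll/row 0.001 total 0.001 linear [[-0.29, 0.26, -0.23]]
0.013047406219994326 [-1.32397835  1.83398632 -0.04862226] [-0.00072682  0.12148219  0.04151551]
```

send_rows(
  linear=[
    [0,0,0],
    [0,0,0],
    [0,0,0],
    [0,0,0],
    [0,0,0],
  ],
  roll=[-0.12,-0.12,-0.1,-0.06,0],
  force=110,
)

```text
time: 5.92
tcp_pos: [0.6331, -0.0205, 0.0094]
tool_rot: [-1.071, 1.554, 2.39]
wrist_force: [-1.4, 6.7, -0.9]
finger_gap: 0.0126
```

send_rows(
  linear=[
    [0,0,0],
    [0,0,0],
    [0,0,0],
    [0,0,0],
    [0,0,0],
  ],
  roll=[0.16,0.16,0.16,0.16,0.1],
)

```text
time: 6.55
tcp_pos: [0.6337, -0.0196, 0.0094]
tool_rot: [-0.365, 1.556, 2.345]
wrist_force: [1.8, -3.8, -4.4]
finger_gap: 0.0124
```

Run:
```python
from h import *
plan([(.6355,-.023,.012,1.508,1)]); s=manip.sense(); print(s['finger_gap'],s['wrist_force'],s['wrist_torque'])
```

```text
tcp [ 0.6337 -0.0196  0.0094] jawyaw -2.002 q7 -2.054 tilt [-0.011  0.011 -1.   ]
to (0.6355, -0.023, 0.012) roll/row -0.369 total -0.369 linear [[-0.27, 0.24, -0.31]]
0.012385502709804907 [ 1.81220797 -3.80870099 -4.44510483] [1.02541382 0.228822   2.69458406]
```

send_rows(
  linear=[
    [0,0,0],
    [0,0,0],
    [0,0,0],
    [0,0,0],
    [0,0,0],
  ],
  roll=[-0.16,-0.16,-0.16,-0.16,-0.1],
)

```text
time: 7.18
tcp_pos: [0.6329, -0.0207, 0.0094]
tool_rot: [-0.989, 1.555, 2.471]
wrist_force: [-4.8, 6.5, 1.7]
finger_gap: 0.0124
```

send_rows(
  linear=[
    [0,0,0],
    [0,0,0],
    [0,0,0],
    [0,0,0],
    [0,0,0],
  ],
  roll=[0.16,0.16,0.16,0.16,0.1],
)

```text
time: 7.8
tcp_pos: [0.6331, -0.0192, 0.0093]
tool_rot: [-0.298, 1.555, 2.412]
wrist_force: [-4.3, -0.8, 0.5]
finger_gap: 0.0129
```

send_rows(
  linear=[
    [0,0,0],
    [0,0,0],
    [0,0,0],
    [0,0,0],
    [0,0,0],
  ],
  roll=[-0.16,-0.16,-0.16,-0.16,-0.1],
)

```text
time: 8.43
tcp_pos: [0.6334, -0.0213, 0.0093]
tool_rot: [-0.979, 1.557, 2.482]
wrist_force: [-1.4, 7.3, -1.0]
finger_gap: 0.0127
```

send_rows(
  linear=[
    [0,0,0],
    [0,0,0],
    [0,0,0],
    [0,0,0],
    [0,0,0],
  ],
  roll=[0.16,0.16,0.16,0.16,0.1],
)

```text
time: 9.05
tcp_pos: [0.6338, -0.0184, 0.0092]
tool_rot: [-0.445, 1.555, 2.254]
wrist_force: [-1.0, 1.9, -1.3]
finger_gap: 0.0124
```

Run:
```python
from h import *
plan([(.6355,-.023,.012,1.508,1)]); s=manip.sense(); print(s['finger_gap'],s['wrist_force'],s['wrist_torque'])
```

```text
tcp [ 0.6338 -0.0184  0.0092] jawyaw -2.013 q7 -2.064 tilt [-0.01   0.012 -1.   ]
to (0.6355, -0.023, 0.012) roll/row -0.379 total -0.379 linear [[-0.28, 0.34, -0.35]]
0.012363828459349415 [-0.98369977  1.94045798 -1.34635553] [0.02456154 0.02095968 0.04377172]
```

Torque has dropped to near zero, so it looks broken free. Turning it out anticlockwise.

send_rows(
  linear=[
    [0,0,0],
    [0,0,0],
    [0,0,0],
    [0,0,0],
    [0,0,0],
  ],
  roll=[-0.18,-0.18,-0.18,-0.18,-0.18],
)

```text
time: 9.68
tcp_pos: [0.6339, -0.0226, 0.0093]
tool_rot: [-1.041, 1.559, 2.584]
wrist_force: [0.6, 0.0, -2.6]
finger_gap: 0.0128
```

send_rows(
  linear=[
    [0,0,0],
    [0,0,0],
    [0,0,0],
    [0,0,0],
    [0,0,0],
  ],
  roll=[-0.18,-0.18,-0.18,-0.18,-0.15],
)

```text
time: 10.3
tcp_pos: [0.6373, -0.025, 0.0092]
tool_rot: [-2.347, 1.565, 2.176]
wrist_force: [1.8, 2.2, -1.9]
finger_gap: 0.0127
```

Run:
```python
from h import *
plan([(.6355,-.023,.012,1.508,1)]); s=manip.sense(); print(s['finger_gap'],s['wrist_force'],s['wrist_torque'])
```

```text
tcp [ 0.6373 -0.025   0.0092] jawyaw -0.19 q7 -0.56 tilt [-0.003  0.004 -1.   ]
to (0.6355, -0.023, 0.012) roll/row 1.444 total 1.444 linear [[-0.27, -0.22, -0.16]]
0.01273134402982887 [ 1.79166136  2.20590469 -1.89928987] [-0.2859149  -0.37243535 -0.1111481 ]
```

send_rows(
  linear=[
    [0,0,0],
    [0,0,0],
    [-3,0,0],
    [-3,0,0],
    [-3,0,0],
  ],
  roll=[0,0,0,0,0],
  jaw=0.6,
)

```text
time: 10.92
tcp_pos: [0.6357, -0.0281, 0.0986]
tool_rot: [-1.692, 1.562, 2.817]
wrist_force: [-0.4, 0.5, -0.9]
finger_gap: 0.0518
```

Run:
```python
from h import *
plan([(.5005,-.0155,.1,-.062,3),(.5005,-.0155,.055,-.062,2)])
```

```text
tcp [ 0.6357 -0.0281  0.0986] jawyaw -0.203 q7 -0.513 tilt [-0.009  0.003 -1.   ]
to (0.5005, -0.0155, 0.1) roll/row -0.047 total -0.141 linear [[-0.01, -4.5, 0.5], [-0.01, -4.52, 0.29], [-0.01, -4.53, 0.07]]
to (0.5005, -0.0155, 0.055) roll/row 0.0 total 0.0 linear [[2.25, 0.02, 0.01], [2.25, 0.02, 0.01]]
```

send_rows(
  linear=[
    [0,-4.5,0.5],
    [0,-4.5,0.3],
    [0,-4.5,0.1],
    [2,0,0],
    [2,0,0],
  ],
  roll=[-0.047,-0.047,-0.047,0,0],
)

```text
time: 11.55
tcp_pos: [0.5014, -0.0177, 0.0641]
tool_rot: [1.235, 1.566, -0.407]
wrist_force: [0.3, -1.3, 0.4]
finger_gap: 0.0513
```

Run:
```python
from h import *
plan([(.5005,-.0155,.032,-.062,3)]); shot('side','s5'); im=shot('top','t5')
u,v=proj('side',[.5,-.015,.09]).astype(int)
a=cv2.imread('pics/s5.png')[v-60:v+50,u-80:u+80]; u,v=proj('top',[.55,-.015,.09]).astype(int); b=im[v-55:v+55,u-80:u+80]
cv2.imwrite('pics/g5.png',cv2.resize(np.hstack([a,b]),None,fx=2.5,fy=2.5,interpolation=cv2.INTER_CUBIC))
```

```text
tcp [ 0.5014 -0.0177  0.0641] jawyaw -0.072 q7 -0.471 tilt [ 0.004 -0.002 -1.   ]
to (0.5005, -0.0155, 0.032) roll/row -0.003 total -0.01 linear [[1.07, -0.04, -0.07], [1.07, -0.04, -0.07], [1.07, -0.04, -0.07]]
```

View pics/g5.png

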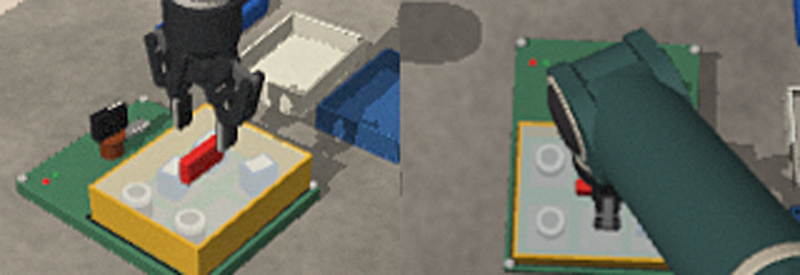

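Knob turned and tongue pointing clear (left crop 110,125). The fingers are straddling the handle at (200,155). Descending.

send_rows(
  linear=[
    [1.1,0,-0.1],
    [1.1,0,0],
    [1.1,0,0],
    [0,0,0],
    [0,0,0],
  ],
  roll=[0,0,0,0,0],
)

```text
time: 12.28
tcp_pos: [0.5015, -0.0163, 0.0286]
tool_rot: [1.065, 1.569, -0.579]
wrist_force: [0.5, 0.2, -0.2]
finger_gap: 0.0509
```

send_rows(
  linear=[
    [0,0,0],
    [0,0,0],
    [0,0,0],
    [0,0,0],
    [-1.5,0,0],
  ],
  roll=[0,0,0,0,0],
  jaw=0,
)

```text
time: 12.9
tcp_pos: [0.5003, -0.0164, 0.0438]
tool_rot: [-0.199, 1.57, -1.843]
wrist_force: [-0.3, 0.1, -3.4]
finger_gap: 0.0125
```

send_rows(
  linear=[
    [-2.5,0,0],
    [-2.5,0,0],
    [-2.5,0,0],
    [-1,0,0],
    [0,0,0],
  ],
  roll=[0,0,0,0,0],
)

```text
time: 13.52
tcp_pos: [0.4992, -0.0165, 0.1333]
tool_rot: [-0.496, 1.569, -2.14]
wrist_force: [0.0, 0.1, -4.6]
finger_gap: 0.012
```

Run:
```python
from h import *
plan([(.44,.353,.125,-.062,8)]); s=manip.sense(); print(s['finger_gap'],s['wrist_force'],s['wrist_torque'])
```

```text
tcp [ 0.4992 -0.0165  0.1333] jawyaw -0.073 q7 -0.388 tilt [-0.001 -0.001 -1.   ]
to (0.44, 0.353, 0.125) roll/row -0.001 total -0.011 linear [[0.1, -1.07, -4.55], [0.1, -1.07, -4.55], [0.1, -1.06, -4.56], [0.1, -1.06, -4.56], [0.1, -1.05, -4.56], [0.1, -1.04, -4.56], [0.1, -1.04, -4.56], [0.1, -1.03, -4.56]]
0.011957482837366858 [ 0.02995919  0.1499234  -4.60264735] [ 0.00196045  0.02366586 -0.0016953 ]
```

send_rows(
  linear=[
    [0.1,-0.6,-3],
    [0.1,-1.1,-4.5],
    [0.1,-1.1,-4.5],
    [0.1,-1.1,-4.5],
    [0.1,-1.1,-4.5],
  ],
  roll=[0,0,0,0,0],
)

```text
time: 14.15
tcp_pos: [0.4625, 0.196, 0.1226]
tool_rot: [-1.035, 1.561, -2.69]
wrist_force: [1.3, 0.8, -3.6]
finger_gap: 0.0121
```

send_rows(
  linear=[
    [0.1,-1,-4.5],
    [0.1,-1,-4.5],
    [0.1,-1,-4],
    [0.1,-0.6,-2],
    [0,0,0],
  ],
  roll=[0,0,0,0,0],
)

```text
time: 14.78
tcp_pos: [0.4324, 0.3551, 0.1116]
tool_rot: [-1.129, 1.551, -2.777]
wrist_force: [-0.3, -0.2, -4.4]
finger_gap: 0.0121
```

Run:
```python
from h import *
plan([(.44,.353,.03,-.062,5)]); s=manip.sense(); print(s['finger_gap'],s['wrist_force'],s['wrist_torque'])
```

```text
tcp [0.4324 0.3551 0.1116] jawyaw -0.078 q7 -1.174 tilt [-0.019 -0.007 -1.   ]
to (0.44, 0.353, 0.03) roll/row -0.003 total -0.016 linear [[1.63, 0.18, 0.02], [1.63, 0.18, 0.02], [1.63, 0.18, 0.02], [1.63, 0.18, 0.02], [1.63, 0.18, 0.02]]
0.012057618516906003 [-0.29660498 -0.24914126 -4.38707436] [-0.09430227  0.02316824  0.05570055]
```

send_rows(
  linear=[
    [2,0.2,0],
    [2,0.2,0],
    [2,0.2,0],
    [1.5,0.1,0],
    [1,0,0],
  ],
  roll=[0,0,0,0,0],
)

```text
time: 15.4
tcp_pos: [0.4391, 0.3477, 0.0179]
tool_rot: [-0.964, 1.546, -2.618]
wrist_force: [-0.1, 0.7, -3.8]
finger_gap: 0.0122
```

send_rows(
  linear=[
    [0.6,0,0],
    [0.5,0,0],
    [0.5,0,0],
    [0.2,0,0],
    [0,0,0],
  ],
  roll=[0,0,0,0,0],
)

```text
time: 16.02
tcp_pos: [0.4385, 0.3474, 0.0142]
tool_rot: [-0.441, 1.545, -2.091]
wrist_force: [-0.0, -0.0, -3.6]
finger_gap: 0.0115
```

send_rows(
  linear=[
    [0.5,0,0],
    [0.5,0,0],
    [0.5,0,0],
    [0.5,0,0],
    [0.5,0,0],
  ],
  roll=[0,0,0,0,0],
)

```text
time: 16.65
tcp_pos: [0.4398, 0.3468, 0.012]
tool_rot: [0.092, 1.535, -1.559]
wrist_force: [-12.4, -14.7, 45.6]
finger_gap: 0.0122
```

Run:
```python
from h import *
plan([(.44,.353,.01,-.062,5)]); s=manip.sense(); print(s['finger_gap'],s['wrist_force'],s['wrist_torque'],s['qpos'],s['joint_torque'])
shot('top','t6'); im=shot('side','s6'); cv2.imwrite('pics/g6.png',im[180:400,120:440])
```

```text
tcp [0.4398 0.3468 0.012 ] jawyaw -0.08 q7 -1.285 tilt [ 0.    -0.036 -0.999]
to (0.44, 0.353, 0.01) roll/row -0.004 total -0.018 linear [[0.04, -0.01, -0.13], [0.04, -0.01, -0.13], [0.04, -0.01, -0.13], [0.04, -0.0, -0.13], [0.04, -0.0, -0.13]]
0.012239534968214916 [-12.40559014 -14.7429379   45.5750407 ] [-2.37501349  2.63612763  0.0420809 ] [-0.29278713  0.67021105 -0.59102404  1.89170013  0.55683036  0.77589726
 -1.28471872] [ -1.9303932  -30.64331174  -4.70509037 -16.10644519   1.43172305
  -4.8458603   -0.10790769]
```

View pics/g6.png

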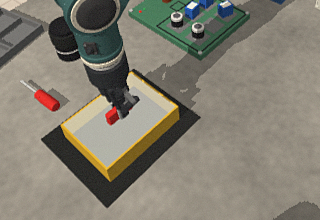

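Guard is on the mat (image centre 130,120). Release and rise.

send_rows(
  linear=[
    [0,0,0],
    [0,0,0],
    [0,0,0],
    [-2,0,0],
    [-3,0,0],
  ],
  roll=[0,0,0,0,0],
  jaw=0.5,
)

```text
time: 17.38
tcp_pos: [0.4398, 0.3494, 0.0629]
tool_rot: [0.058, 1.536, -1.592]
wrist_force: [1.2, 1.0, -1.0]
finger_gap: 0.0427
```

send_rows(
  linear=[
    [-3,0,0],
    [-3,0,0],
    [-2,0,0],
    [0,0,0],
    [0,0,0],
  ],
  roll=[0,0,0,0,0],
)

```text
time: 18.0
tcp_pos: [0.4408, 0.3543, 0.1508]
tool_rot: [0.193, 1.54, -1.457]
wrist_force: [-1.1, -1.0, 0.3]
finger_gap: 0.0424
```

Run:
```python
from m import *
plan([(.44,.353,.13,-.062,5)])
im=shot('top','t7'); H,S,V=masks(im)
yel=(H>18)&(H<35)&(S>130)&(V>100); print('yellow',rect(yel,.045,30))
c=im[110:235,270:410]; cv2.imwrite('pics/g7.png',cv2.resize(c,None,fx=5,fy=4.8,interpolation=cv2.INTER_CUBIC) if 0 else cv2.resize(c,None,fx=4.5,fy=4.5,interpolation=cv2.INTER_CUBIC))
```

```text
tcp [0.4408 0.3543 0.1508] jawyaw -0.079 q7 -1.159 tilt [ 0.003 -0.03  -1.   ]
to (0.44, 0.353, 0.13) roll/row -0.003 total -0.017 linear [[0.42, -0.02, 0.01], [0.42, -0.02, 0.01], [0.42, -0.02, 0.01], [0.42, -0.02, 0.01], [0.42, -0.02, 0.01]]
yellow [([231.0, 297.0], [369.0, 386.0], [147.0, 38.0], 70.8), ([559.0, 138.0], [718.0, -336.0], [34.0, 36.0], 26.1)]
```

View pics/g7.png

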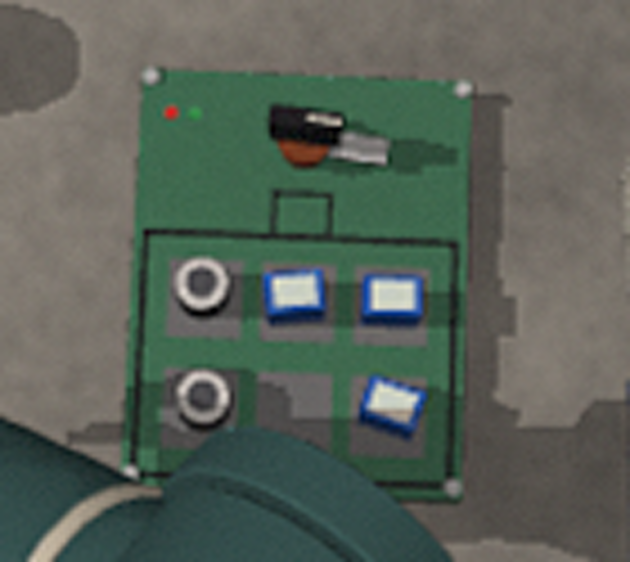

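```bash
cat > items.py <<'E'
from m import *
def items(im,x0=270,x1=410,y0=110,y1=235):
    H,S,V=masks(im); k=np.zeros(H.shape,bool); k[y0:y1,x0:x1]=1
    for c in cv2.findContours((((S<45)&(V>150))&k).astype(np.uint8),cv2.RETR_EXTERNAL,cv2.CHAIN_APPROX_NONE)[0]:
        if cv2.contourArea(c)<25: continue
        P=np.array([plane('top',u,v,.054)[:2]*1000 for u,v in c[:,0]],np.float32); r=cv2.minAreaRect(P)
        (w,h),a=r[1],r[2]
        if w>h: a-=90   # a = direction of short side... (w along a)
        m=c[:,0].mean(0); print('px',np.round((m-[x0,y0])*4.5),'c',np.round(r[0]),'size',np.round(r[1]),'shortdir',round(a,1),'med',im[tuple(np.round(m).astype(int)[::-1])])
E
python3 - <<'E'
from items import *
im=cv2.imread('pics/t7.png'); items(im)
S_=np.array([C(*q,.02,4.5,270,110)[:2] for q in((147,230),(458,241),(448,488),(133,476))])*1000
print(S_,S_.mean(0)); print([np.degrees(np.arctan2(*(S_[i]-S_[j])[::-1])) for i,j in((0,3),(1,2))])
plan([(.44,.353,.13,-.062,5)])
E
```

```text
px [391. 400.] c [466. -70.] size [25. 16.] shortdir -20.1 med [198 209 201]
px [391. 294.] c [532. -73.] size [22. 17.] shortdir -1.9 med [196 207 202]
px [292. 289.] c [537. -13.] size [22. 17.] shortdir -1.3 med [195 205 200]
px [199. 281.] c [542.  43.] size [30. 25.] shortdir -1.3 med [84 80 82]
[[ 584.71051703   76.77141424]
 [ 573.21732092 -117.95614197]
 [ 416.92094659 -105.53169763]
 [ 428.66338683   87.27479337]] [500.87804284 -14.860408  ]
[np.float64(-3.8507144511878364), np.float64(-4.5450473661557345)]
tcp [0.4407 0.3544 0.1507] jawyaw -0.079 q7 -1.159 tilt [ 0.003 -0.03  -1.   ]
to (0.44, 0.353, 0.13) roll/row -0.003 total -0.017 linear [[0.42, -0.01, 0.02], [0.42, -0.01, 0.02], [0.42, -0.01, 0.02], [0.42, -0.01, 0.02], [0.42, -0.01, 0.02]]
```

Run:
```python
from h import *
print('cap1',C(203,398,.054,4.5,270,110)*1000,'A',C(296,292,.054,4.5,270,110)*1000,'cap0',C(202,284,.054,4.5,270,110)*1000,'B',C(392,297,.054,4.5,270,110)*1000,'C',C(392,403,.054,4.5,270,110)*1000)
plan([(.537,-.014,.07,-.035,8),(.537,-.014,-.013,-.035,3)])
```

```text
cap1 [469.64997503  42.82374714  54.        ] A [534.12948207 -14.86773014  54.        ] cap0 [540.42046627  42.20606078  54.        ] B [529.69680475 -73.13409913  54.        ] C [464.04242897 -70.87954804  54.        ]
tcp [0.4407 0.3544 0.1507] jawyaw -0.079 q7 -1.159 tilt [ 0.003 -0.03  -1.   ]
to (0.537, -0.014, 0.07) roll/row -0.005 total -0.044 linear [[1.15, 1.56, 4.46], [1.15, 1.53, 4.47], [1.15, 1.51, 4.48], [1.15, 1.48, 4.49], [1.15, 1.46, 4.5], [1.15, 1.43, 4.5], [1.15, 1.41, 4.51], [1.15, 1.38, 4.52]]
to (0.537, -0.014, -0.013) roll/row -0.0 total -0.0 linear [[2.77, -0.01, -0.08], [2.77, -0.01, -0.08], [2.77, -0.01, -0.08]]
```

send_rows(
  linear=[
    [0.2,1.5,4.5],
    [0.5,1.5,4.5],
    [1.2,1.5,4.5],
    [1.2,1.5,4.5],
    [1.2,1.4,4.5],
  ],
  roll=[-0.005,-0.005,-0.005,-0.005,-0.005],
  jaw=0.6,
  force=60,
)

```text
time: 18.68
tcp_pos: [0.4978, 0.1217, 0.1099]
tool_rot: [-0.045, 1.543, -1.658]
wrist_force: [0.3, 1.6, 0.3]
finger_gap: 0.0515
```

send_rows(
  linear=[
    [1.2,1.4,4.5],
    [1.2,1.4,4.5],
    [1.2,1.3,4.5],
    [0,0,0],
    [0,0,0],
  ],
  roll=[-0.005,-0.005,-0.005,0,0],
)

```text
time: 19.3
tcp_pos: [0.5309, -0.0245, 0.0711]
tool_rot: [-0.389, 1.54, -1.994]
wrist_force: [-0.2, 0.6, 0.4]
finger_gap: 0.051
```

Run:
```python
from h import *
plan([(.536,-.014,.03,-.035,2),(.536,-.014,-.013,-.035,3)])
```

```text
tcp [ 0.5309 -0.0245  0.0711] jawyaw -0.034 q7 -0.446 tilt [-0.012 -0.028 -1.   ]
to (0.536, -0.014, 0.03) roll/row 0.001 total 0.001 linear [[2.04, 0.26, -0.59], [2.04, 0.26, -0.59]]
to (0.536, -0.014, -0.013) roll/row 0.0 total 0.0 linear [[1.43, 0.02, -0.04], [1.43, 0.02, -0.04], [1.43, 0.02, -0.04]]
```

send_rows(
  linear=[
    [2,0.3,-0.6],
    [2,0.3,-0.6],
    [1.4,0,0],
    [1.4,0,0],
    [1.4,0,0],
  ],
  roll=[0,0,0,0,0],
)

```text
time: 19.92
tcp_pos: [0.5358, -0.0097, -0.017]
tool_rot: [-0.426, 1.542, -2.024]
wrist_force: [0.3, 0.4, 0.3]
finger_gap: 0.051
```

send_rows(
  linear=[
    [0,0,0],
    [0,0,0],
    [0,0,0],
    [0,0,0],
    [-2,0,0],
  ],
  roll=[0,0,0,0,0],
  jaw=0,
)

```text
time: 20.55
tcp_pos: [0.5351, -0.0097, 0.0028]
tool_rot: [-0.492, 1.54, -2.09]
wrist_force: [-0.6, -0.2, -0.2]
finger_gap: 0.0252
```

Run:
```python
from h import *
plan([(.536,-.014,.07,-.035,2),(.425,-.250,.07,-.03,5),(.425,-.25,.0,-.03,3)])
```

```text
tcp [ 0.5351 -0.0097  0.0028] jawyaw -0.027 q7 -0.541 tilt [-0.015 -0.027 -1.   ]
to (0.536, -0.014, 0.07) roll/row 0.004 total 0.008 linear [[-3.35, 0.0, 0.3], [-3.35, 0.0, 0.3]]
to (0.425, -0.25, 0.07) roll/row -0.001 total -0.005 linear [[0.16, -2.05, 4.79], [0.16, -2.06, 4.79], [0.16, -2.06, 4.79], [0.16, -2.07, 4.79], [0.16, -2.07, 4.78]]
to (0.425, -0.25, 0.0) roll/row -0.0 total -0.0 linear [[2.33, 0.03, -0.06], [2.33, 0.03, -0.06], [2.33, 0.03, -0.06]]
```

send_rows(
  linear=[
    [-3.3,0,0.3],
    [-3.3,0,0.3],
    [0.1,-1.7,5.4],
    [0.1,-1.7,5.4],
    [0.1,-1.7,5.4],
  ],
  roll=[0,0,0,0,0],
)

```text
time: 21.18
tcp_pos: [0.4858, -0.1732, 0.0822]
tool_rot: [-0.051, 1.544, -1.637]
wrist_force: [0.9, -0.9, -0.7]
finger_gap: 0.0253
```

send_rows(
  linear=[
    [0.1,-1.8,5.4],
    [0.1,-1.8,5.4],
    [0.1,-1.8,5.4],
    [0,0,0],
    [0,0,0],
  ],
  roll=[0,0,0,0,0],
)

```text
time: 21.8
tcp_pos: [0.4264, -0.3453, 0.0914]
tool_rot: [0.154, 1.536, -1.441]
wrist_force: [-0.4, 0.6, -0.1]
finger_gap: 0.0254
```

Run:
```python
from h import *
plan([(.425,-.345,.03,-.03,2),(.425,-.345,-.023,-.03,3)]); print(manip.sense()['finger_gap'])
```

```text
tcp [ 0.4264 -0.3453  0.0914] jawyaw -0.024 q7 0.238 tilt [ 0.004 -0.034 -0.999]
to (0.425, -0.345, 0.03) roll/row 0.003 total 0.006 linear [[3.07, -0.09, -0.12], [3.07, -0.09, -0.12]]
to (0.425, -0.345, -0.023) roll/row 0.0 total 0.0 linear [[1.77, -0.01, -0.06], [1.77, -0.01, -0.06], [1.77, -0.01, -0.06]]
0.025386233638374046
```

send_rows(
  linear=[
    [3,0,-0.1],
    [3,0,-0.1],
    [1.8,0,-0.1],
    [1.8,0,-0.1],
    [1.6,0,-0.1],
  ],
  roll=[0,0,0,0,0],
)

```text
time: 22.42
tcp_pos: [0.4332, -0.3406, -0.0194]
tool_rot: [0.319, 1.531, -1.266]
wrist_force: [-0.8, -0.2, 0.2]
finger_gap: 0.0254
```

send_rows(
  linear=[
    [0,0,0],
    [0,0,0],
    [0,0,0],
    [-4,0,0],
    [-5,0,0],
  ],
  roll=[0,0,0,0,0],
  jaw=0.52,
)

```text
time: 23.05
tcp_pos: [0.4307, -0.3359, 0.07]
tool_rot: [0.226, 1.536, -1.359]
wrist_force: [0.7, -0.7, 0.0]
finger_gap: 0.0445
```

Run:
```python
from h import *
plan([(.531,-.073,.065,-.035,6),(.531,-.073,-.014,-.03,3)])
```

```text
tcp [ 0.4307 -0.3359  0.07  ] jawyaw -0.014 q7 0.202 tilt [ 0.007 -0.034 -0.999]
to (0.531, -0.073, 0.065) roll/row 0.003 total 0.021 linear [[-0.05, 1.61, -4.41], [-0.05, 1.59, -4.41], [-0.05, 1.58, -4.42], [-0.05, 1.56, -4.42], [-0.05, 1.55, -4.43], [-0.05, 1.53, -4.43]]
to (0.531, -0.073, -0.014) roll/row -0.002 total -0.005 linear [[2.63, -0.02, -0.09], [2.63, -0.02, -0.09], [2.63, -0.02, -0.09]]
```

send_rows(
  linear=[
    [0,1.6,-4.4],
    [0,1.6,-4.4],
    [0,1.6,-4.4],
    [0,1.6,-4.4],
    [0,1.5,-4.4],
  ],
  roll=[0,0,0,0.01,0.01],
)

```text
time: 23.68
tcp_pos: [0.52, -0.1213, 0.0707]
tool_rot: [0.475, 1.521, -1.145]
wrist_force: [0.7, 0.3, 0.4]
finger_gap: 0.0445
```

send_rows(
  linear=[
    [0,1.5,-4.4],
    [0.5,0,0],
    [1.5,0,0],
    [1.5,0,0],
    [0,0,0],
  ],
  roll=[0,0,0,0,0],
  jaw=0.6,
)

```text
time: 24.3
tcp_pos: [0.5396, -0.0775, 0.0337]
tool_rot: [0.526, 1.519, -1.092]
wrist_force: [-0.7, -1.8, 0.1]
finger_gap: 0.0514
```

Run:
```python
from h import *
plan([(.531,-.071,-.014,-.035,3)])
```

```text
tcp [ 0.5396 -0.0775  0.0337] jawyaw -0.047 q7 -0.436 tilt [ 0.024 -0.046 -0.999]
to (0.531, -0.071, -0.014) roll/row -0.004 total -0.012 linear [[1.57, -0.34, -0.27], [1.57, -0.34, -0.27], [1.57, -0.33, -0.28]]
```

send_rows(
  linear=[
    [1.5,-0.4,-0.3],
    [1.5,-0.4,-0.3],
    [1.5,-0.4,-0.3],
    [0,0,0],
    [0,0,0],
  ],
  roll=[0,0,0,0,0],
)

```text
time: 24.92
tcp_pos: [0.5274, -0.0706, -0.0158]
tool_rot: [0.499, 1.52, -1.121]
wrist_force: [-0.5, 0.7, 0.2]
finger_gap: 0.0511
```

send_rows(
  linear=[
    [0,0,0],
    [0,0,0],
    [0,0,0],
    [0,0,0],
    [-2,0,0],
  ],
  roll=[0,0,0,0,0],
  jaw=0,
)

```text
time: 25.55
tcp_pos: [0.5268, -0.0699, 0.005]
tool_rot: [0.49, 1.52, -1.131]
wrist_force: [0.0, -0.3, -0.5]
finger_gap: 0.0252
```

Run:
```python
from h import *
plan([(.53,-.073,.06,-.035,2),(.425,-.295,.06,-.03,6),(.425,-.295,-.02,-.03,3)]); print(manip.sense()['finger_gap'])
```

```text
tcp [ 0.5268 -0.0699  0.005 ] jawyaw -0.049 q7 -0.493 tilt [ 0.022 -0.046 -0.999]
to (0.53, -0.073, 0.06) roll/row -0.007 total -0.014 linear [[-2.74, 0.23, 0.27], [-2.74, 0.23, 0.27]]
to (0.425, -0.295, 0.06) roll/row -0.001 total -0.005 linear [[0.13, -1.62, 3.76], [0.13, -1.62, 3.76], [0.13, -1.63, 3.75], [0.13, -1.63, 3.75], [0.13, -1.63, 3.75], [0.13, -1.63, 3.75]]
to (0.425, -0.295, -0.02) roll/row -0.0 total -0.0 linear [[2.66, -0.06, -0.12], [2.66, -0.06, -0.12], [2.66, -0.06, -0.12]]
0.025245670073595957
```

send_rows(
  linear=[
    [-2.7,0.2,0.3],
    [-2.7,0.2,0.3],
    [0.1,-1.9,4.5],
    [0.1,-1.9,4.5],
    [0.1,-1.9,4.5],
  ],
  roll=[0,0,0,0,0],
)

```text
time: 26.18
tcp_pos: [0.4701, -0.2043, 0.0708]
tool_rot: [0.651, 1.514, -0.958]
wrist_force: [-0.2, -0.6, -1.1]
finger_gap: 0.0253
```

send_rows(
  linear=[
    [0.1,-2,4.5],
    [0.1,-2,4.5],
    [0.5,0,0],
    [1.5,0,0],
    [0,0,0],
  ],
  roll=[0,0,0,0,0],
)

```text
time: 26.8
tcp_pos: [0.4251, -0.2999, 0.0559]
tool_rot: [0.656, 1.508, -0.959]
wrist_force: [0.0, 0.5, 0.3]
finger_gap: 0.0254
```

Run:
```python
from h import *
plan([(.425,-.295,-.02,-.03,4)]); print(manip.sense()['finger_gap'])
```

```text
tcp [ 0.4251 -0.2999  0.0559] jawyaw -0.043 q7 0.088 tilt [ 0.036 -0.052 -0.998]
to (0.425, -0.295, -0.02) roll/row -0.003 total -0.013 linear [[1.89, -0.08, -0.22], [1.89, -0.08, -0.22], [1.89, -0.08, -0.22], [1.89, -0.08, -0.22]]
0.025380351703152733
```

send_rows(
  linear=[
    [1.9,-0.1,-0.2],
    [1.9,-0.1,-0.2],
    [1.9,-0.1,-0.2],
    [1.9,-0.1,-0.2],
    [0,0,0],
  ],
  roll=[0,0,0,0,0],
)

```text
time: 27.42
tcp_pos: [0.4296, -0.288, -0.0218]
tool_rot: [0.703, 1.508, -0.897]
wrist_force: [-0.1, 0.4, -1.0]
finger_gap: 0.0254
```

send_rows(
  linear=[
    [0,0,0],
    [0,0,0],
    [0,0,0],
    [-4,0,0],
    [-4.5,0,0],
  ],
  roll=[0,0,0,0,0],
  jaw=0.52,
)

```text
time: 28.05
tcp_pos: [0.4267, -0.2823, 0.0651]
tool_rot: [0.707, 1.51, -0.891]
wrist_force: [0.5, -1.1, 1.2]
finger_gap: 0.0443
```

Run:
```python
from h import *
plan([(.462,-.073,.06,-.35,6)])
from items import *
im=shot('top','t8'); c=im[110:235,270:480]; cv2.imwrite('pics/g8.png',cv2.resize(c,None,fx=3.8,fy=3.8,interpolation=cv2.INTER_CUBIC))
```

```text
tcp [ 0.4267 -0.2823  0.0651] jawyaw -0.026 q7 0.084 tilt [ 0.038 -0.047 -0.998]
to (0.462, -0.073, 0.06) roll/row 0.054 total 0.324 linear [[-0.06, 0.49, -3.5], [-0.06, 0.3, -3.53], [-0.06, 0.11, -3.54], [-0.06, -0.08, -3.54], [-0.06, -0.27, -3.53], [-0.06, -0.46, -3.51]]
```

View pics/g8.png

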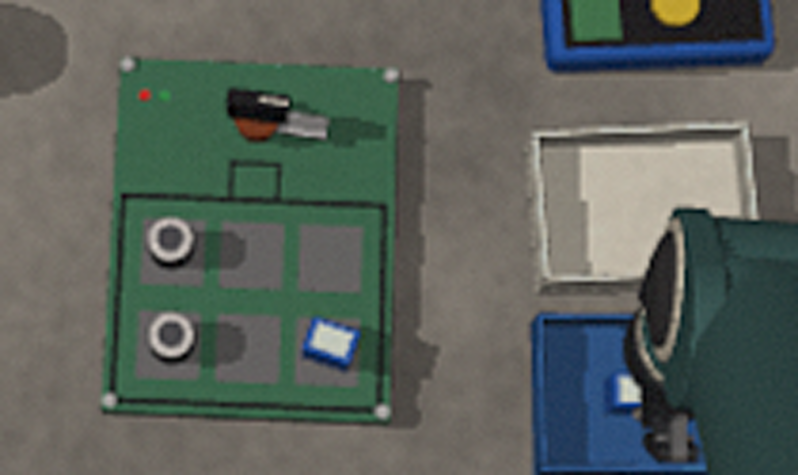

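Relays A and B are off the bed, one seen in the blue bin at (628,390), the other under the arm. C is unmoved at (331,342), and the caps are at (171,240) and (171,337).

send_rows(
  linear=[
    [0,0.5,-3.5],
    [0,0.3,-3.5],
    [0,0.1,-3.5],
    [0,-0.1,-3.5],
    [0,-0.3,-3.5],
  ],
  roll=[0.054,0.054,0.054,0.054,0.054],
  jaw=0.6,
)

```text
time: 28.72
tcp_pos: [0.4626, -0.1121, 0.0664]
tool_rot: [1.046, 1.491, -0.84]
wrist_force: [0.2, 0.2, -0.5]
finger_gap: 0.0514
```

send_rows(
  linear=[
    [0,-0.5,-3.5],
    [1,0,0],
    [1.5,0,0],
    [0,0,0],
    [0,0,0],
  ],
  roll=[0.054,0,0,0,0],
)

```text
time: 29.35
tcp_pos: [0.471, -0.078, 0.0391]
tool_rot: [1.113, 1.489, -0.828]
wrist_force: [0.0, -0.5, 0.5]
finger_gap: 0.0513
```

Run:
```python
from h import *
plan([(.466,-.072,-.014,-.35,3)])
```

```text
tcp [ 0.471  -0.078   0.0391] jawyaw -0.369 q7 -0.758 tilt [ 0.055 -0.06  -0.997]
to (0.466, -0.072, -0.014) roll/row -0.006 total -0.019 linear [[1.74, -0.36, -0.19], [1.74, -0.35, -0.19], [1.74, -0.35, -0.19]]
```

send_rows(
  linear=[
    [1.7,-0.3,-0.2],
    [1.7,-0.3,-0.2],
    [1.7,-0.3,-0.2],
    [0,0,0],
    [0,0,0],
  ],
  roll=[0,0,0,0,0],
)

```text
time: 29.98
tcp_pos: [0.4689, -0.076, -0.0123]
tool_rot: [1.129, 1.485, -0.818]
wrist_force: [0.2, -0.1, -0.1]
finger_gap: 0.0513
```

send_rows(
  linear=[
    [0,0,0],
    [0,0,0],
    [0,0,0],
    [0,0,0],
    [-2,0,0],
  ],
  roll=[0,0,0,0,0],
  jaw=0,
)

```text
time: 30.6
tcp_pos: [0.4677, -0.0754, 0.0091]
tool_rot: [1.126, 1.485, -0.822]
wrist_force: [0.3, 0.7, -1.0]
finger_gap: 0.0253
```

Run:
```python
from h import *
plan([(.464,-.072,.06,-.35,2),(.425,-.25,.06,-.03,8),(.425,-.25,-.02,-.03,3)]); print(manip.sense()['finger_gap'])
```

```text
tcp [ 0.4677 -0.0754  0.0091] jawyaw -0.376 q7 -0.836 tilt [ 0.058 -0.063 -0.996]
to (0.464, -0.072, 0.06) roll/row -0.013 total -0.026 linear [[-2.56, -0.03, 0.0], [-2.56, -0.03, 0.0]]
to (0.425, -0.25, 0.06) roll/row -0.04 total -0.32 linear [[0.11, 0.3, 2.25], [0.11, 0.21, 2.27], [0.11, 0.12, 2.27], [0.11, 0.03, 2.27], [0.11, -0.06, 2.27], [0.11, -0.15, 2.27], [0.11, -0.24, 2.26], [0.11, -0.33, 2.25]]
to (0.425, -0.25, -0.02) roll/row 0.0 total 0.0 linear [[2.66, -0.16, -0.16], [2.66, -0.16, -0.16], [2.66, -0.16, -0.16]]
0.02531209561082123
```

send_rows(
  linear=[
    [-2.5,0,0],
    [-2.5,0,0],
    [0.1,0.3,2.2],
    [0.1,0.2,2.2],
    [0.1,0.1,2.2],
  ],
  roll=[0,0,-0.04,-0.04,-0.04],
)

```text
time: 31.22
tcp_pos: [0.4499, -0.1366, 0.0621]
tool_rot: [1.028, 1.482, -0.792]
wrist_force: [0.1, -0.3, -1.9]
finger_gap: 0.0252
```

send_rows(
  linear=[
    [0.1,0,2.2],
    [0.1,-0.1,2.2],
    [0.1,-0.1,2.2],
    [0.1,-0.2,2.2],
    [0.1,-0.3,2.2],
  ],
  roll=[-0.04,-0.04,-0.04,-0.04,-0.04],
)

```text
time: 31.85
tcp_pos: [0.4234, -0.2479, 0.0623]
tool_rot: [0.819, 1.482, -0.795]
wrist_force: [-0.1, 0.8, -1.3]
finger_gap: 0.0255
```

Run:
```python
from h import *
plan([(.425,-.245,.03,-.03,2),(.425,-.245,-.017,-.03,3)]); print(manip.sense()['finger_gap'])
```

```text
tcp [ 0.4234 -0.2479  0.0623] jawyaw -0.041 q7 -0.019 tilt [ 0.062 -0.063 -0.996]
to (0.425, -0.245, 0.03) roll/row -0.005 total -0.011 linear [[1.61, -0.03, -0.25], [1.61, -0.03, -0.25]]
to (0.425, -0.245, -0.017) roll/row 0.0 total 0.0 linear [[1.56, -0.1, -0.1], [1.56, -0.1, -0.1], [1.56, -0.1, -0.1]]
0.025518137123889863
```

send_rows(
  linear=[
    [1.6,0,-0.2],
    [1.6,0,-0.2],
    [1.6,-0.1,-0.1],
    [1.6,-0.1,-0.1],
    [1.6,-0.1,-0.1],
  ],
  roll=[0,0,0,0,0],
)

```text
time: 32.48
tcp_pos: [0.4263, -0.2471, -0.0224]
tool_rot: [0.812, 1.48, -0.803]
wrist_force: [0.3, -4.4, 1.8]
finger_gap: 0.0249
```

send_rows(
  linear=[
    [0,0,0],
    [0,0,0],
    [0,0,0],
    [-2.5,0,0],
    [-2.5,0,0],
  ],
  roll=[0,0,0,0,0],
  jaw=0.52,
)

```text
time: 33.1
tcp_pos: [0.4222, -0.2403, 0.0262]
tool_rot: [0.816, 1.486, -0.796]
wrist_force: [1.0, -0.3, -1.1]
finger_gap: 0.0443
```

send_rows(
  linear=[
    [-2,0,0],
    [-2,0,0],
    [0,0,0],
    [0,0,0],
    [0,0,0],
  ],
  roll=[0,0,0,0,0],
)

```text
time: 33.72
tcp_pos: [0.4204, -0.2383, 0.0693]
tool_rot: [0.826, 1.481, -0.787]
wrist_force: [0.2, -0.2, 0.1]
finger_gap: 0.0442
```

Run:
```python
from h import *
plan([(.473,.041,.055,-.03,12)])
```

```text
tcp [ 0.4204 -0.2383  0.0693] jawyaw -0.04 q7 -0.026 tilt [ 0.063 -0.063 -0.996]
to (0.473, 0.041, 0.055) roll/row -0.001 total -0.01 linear [[-0.0, 0.34, -2.35], [-0.0, 0.34, -2.35], [-0.0, 0.34, -2.35], [-0.0, 0.34, -2.35], [-0.0, 0.34, -2.35], [-0.0, 0.35, -2.35], [-0.0, 0.35, -2.35], [-0.0, 0.35, -2.35], [-0.0, 0.35, -2.34], [-0.0, 0.35, -2.34], [-0.0, 0.36, -2.34], [-0.0, 0.36, -2.34]]
```

send_rows(
  linear=[
    [0,0.4,-2.8],
    [0,0.4,-2.8],
    [0,0.4,-2.8],
    [0,0.4,-2.8],
    [0,0.4,-2.8],
  ],
  roll=[0,0,0,0,0],
  jaw=0.64,
)

```text
time: 34.35
tcp_pos: [0.4452, -0.0971, 0.0586]
tool_rot: [0.806, 1.487, -0.813]
wrist_force: [-0.0, 0.0, -0.5]
finger_gap: 0.0546
```

send_rows(
  linear=[
    [0,0.4,-2.8],
    [0,0.4,-2.8],
    [0,0.4,-2.8],
    [0,0.4,-2.8],
    [0,0.4,-2.5],
  ],
  roll=[0,0,0,0,0],
)

```text
time: 34.98
tcp_pos: [0.4703, 0.0441, 0.048]
tool_rot: [0.76, 1.492, -0.857]
wrist_force: [0.6, -0.5, 0.2]
finger_gap: 0.0546
```

Run:
```python
from h import *
plan([(.4725,.041,.02,-.03,3),(.4725,.041,-.014,-.03,2)])
im=shot('top','t9'); from items import *; items(im)
c=im[180:235,380:480]; cv2.imwrite('pics/g9.png',cv2.resize(c,None,fx=5,fy=5,interpolation=cv2.INTER_CUBIC))
H,S,V=masks(im); L=((S<60)&(V>150)); L[:193]=0;L[236:]=0;L[:,:405]=0;L[:,475:]=0
print(rect(L,.04,15))
```

```text
tcp [0.4703 0.0441 0.048 ] jawyaw -0.045 q7 -0.748 tilt [ 0.051 -0.059 -0.997]
to (0.4725, 0.041, 0.02) roll/row -0.005 total -0.015 linear [[0.94, 0.03, 0.05], [0.94, 0.03, 0.05], [0.94, 0.03, 0.05]]
to (0.4725, 0.041, -0.014) roll/row -0.0 total -0.0 linear [[1.69, -0.09, -0.1], [1.69, -0.09, -0.1]]
px [397. 511.] c [399. -71.] size [19. 79.] shortdir 38.7 med [156 176 188]
[([525.0, 268.0], [423.0, -241.0], [22.0, 16.0], 86.5), ([547.0, 265.0], [426.0, -291.0], [22.0, 14.0], 88.7), ([570.0, 264.0], [428.0, -342.0], [16.0, 23.0], 6.9)]
```

All three relays sit upright in the blue bin (y -241, -291, -342 mm). Next, cap1.

send_rows(
  linear=[
    [1.3,0,0],
    [1.3,0,0],
    [1.3,0,0],
    [1.3,0,0],
    [1.0,0,0],
  ],
  roll=[0,0,0,0,0],
)

```text
time: 35.65
tcp_pos: [0.4727, 0.0416, -0.0195]
tool_rot: [0.75, 1.495, -0.866]
wrist_force: [0.0, 0.3, 0.0]
finger_gap: 0.0547
```

send_rows(
  linear=[
    [0,0,0],
    [0,0,0],
    [0,0,0],
    [0,0,0],
    [-2,0,0],
  ],
  roll=[0,0,0,0,0],
  jaw=0,
)

```text
time: 36.28
tcp_pos: [0.4611, 0.0425, 0.0008]
tool_rot: [0.48, 1.498, -1.135]
wrist_force: [0.8, 0.4, -0.9]
finger_gap: 0.0307
```

Run:
```python
from h import *
plan([(.4725,.041,.065,-.03,2),(.565,-.34,.065,-.03,15)]); print(manip.sense()['finger_gap'])
```

```text
tcp [0.4611 0.0425 0.0008] jawyaw -0.043 q7 -0.835 tilt [ 0.031 -0.066 -0.997]
to (0.4725, 0.041, 0.065) roll/row -0.006 total -0.013 linear [[-3.18, 0.68, 0.26], [-3.18, 0.68, 0.26]]
to (0.565, -0.34, 0.065) roll/row -0.0 total -0.0 linear [[0.19, 0.69, 2.51], [0.19, 0.69, 2.51], [0.19, 0.69, 2.51], [0.19, 0.69, 2.51], [0.19, 0.69, 2.51], [0.19, 0.69, 2.51], [0.19, 0.69, 2.51], [0.19, 0.69, 2.51], [0.19, 0.69, 2.51], [0.19, 0.69, 2.51], [0.19, 0.69, 2.51], [0.19, 0.69, 2.51], [0.19, 0.69, 2.51], [0.19, 0.69, 2.51], [0.19, 0.69, 2.51]]
0.03072344089778498
```

send_rows(
  linear=[
    [-2.2,0,0],
    [-2.2,0,0],
    [-2.2,0,0],
    [0.1,0.8,2.5],
    [0.1,0.8,2.5],
  ],
  roll=[0,0,0,0,0],
)

```text
time: 36.9
tcp_pos: [0.4747, -0.0032, 0.0711]
tool_rot: [0.529, 1.498, -1.083]
wrist_force: [1.1, 0.2, -0.4]
finger_gap: 0.0305
```

send_rows(
  linear=[
    [0.1,0.8,2.8],
    [0.1,0.8,2.8],
    [0.1,0.8,2.8],
    [0.1,0.8,2.8],
    [0.1,0.8,2.8],
  ],
  roll=[0,0,0,0,0],
)

```text
time: 37.52
tcp_pos: [0.5105, -0.1503, 0.0758]
tool_rot: [0.548, 1.497, -1.065]
wrist_force: [0.9, 0.8, -1.0]
finger_gap: 0.0308
```

send_rows(
  linear=[
    [0.1,0.8,2.8],
    [0.1,0.8,2.8],
    [0.1,0.8,2.8],
    [0.1,0.8,2.8],
    [0.1,0.8,2.8],
  ],
  roll=[0,0,0,0,0],
)

```text
time: 38.15
tcp_pos: [0.5448, -0.2985, 0.0793]
tool_rot: [0.543, 1.498, -1.072]
wrist_force: [1.1, 0.2, -0.5]
finger_gap: 0.0306
```

Run:
```python
from h import *
plan([(.565,-.34,.05,-.03,4),(.565,-.34,-.02,-.03,5)]); print(manip.sense()['finger_gap'])
```

```text
tcp [ 0.5448 -0.2985  0.0793] jawyaw -0.044 q7 -0.005 tilt [ 0.035 -0.064 -0.997]
to (0.565, -0.34, 0.05) roll/row -0.003 total -0.014 linear [[0.81, 0.52, 0.97], [0.81, 0.52, 0.97], [0.81, 0.52, 0.97], [0.81, 0.51, 0.97]]
to (0.565, -0.34, -0.02) roll/row -0.0 total -0.0 linear [[1.4, -0.05, -0.09], [1.4, -0.05, -0.09], [1.4, -0.05, -0.09], [1.4, -0.05, -0.09], [1.4, -0.05, -0.09]]
0.030632603844800457
```

send_rows(
  linear=[
    [0.8,0.5,1],
    [0.8,0.5,1],
    [0.8,0.5,1],
    [0.8,0.5,1],
    [1.6,0,-0.1],
  ],
  roll=[0,0,0,0,0],
)

```text
time: 38.78
tcp_pos: [0.5658, -0.3439, 0.031]
tool_rot: [0.549, 1.499, -1.068]
wrist_force: [-0.5, 0.2, -0.8]
finger_gap: 0.0308
```

send_rows(
  linear=[
    [1.6,0,-0.1],
    [1.6,0,-0.1],
    [1.6,0,-0.1],
    [0.8,0,-0.1],
    [0,0,0],
  ],
  roll=[0,0,0,0,0],
)

```text
time: 39.4
tcp_pos: [0.5663, -0.3402, -0.032]
tool_rot: [0.516, 1.504, -1.098]
wrist_force: [0.4, -0.2, -0.5]
finger_gap: 0.0307
```

send_rows(
  linear=[
    [0,0,0],
    [0,0,0],
    [0,0,0],
    [-2.5,0,0],
    [-2.5,0,0],
  ],
  roll=[0,0,0,0,0],
  jaw=0.6,
)

```text
time: 40.02
tcp_pos: [0.5653, -0.3373, 0.0215]
tool_rot: [0.526, 1.503, -1.088]
wrist_force: [-0.0, -0.1, 0.6]
finger_gap: 0.0512
```

send_rows(
  linear=[
    [-2.5,0,0],
    [-2,0,0],
    [0,-0.2,-2.8],
    [0,-0.2,-2.8],
    [0,-0.2,-2.8],
  ],
  roll=[0,0,0,0,0],
  jaw=0.66,
)

```text
time: 40.65
tcp_pos: [0.5648, -0.253, 0.0736]
tool_rot: [0.606, 1.49, -1.014]
wrist_force: [-0.1, 0.4, 0.2]
finger_gap: 0.0562
```

Run:
```python
from h import *
plan([(.542,.041,.06,-.03,11)])
im=shot('top','t10'); from items import *; items(im)
c=im[105:235,280:480]; cv2.imwrite('pics/g10.png',cv2.resize(c,None,fx=4,fy=4,interpolation=cv2.INTER_CUBIC))
```

```text
tcp [ 0.5648 -0.253   0.0736] jawyaw -0.047 q7 -0.107 tilt [ 0.043 -0.068 -0.997]
to (0.542, 0.041, 0.06) roll/row -0.002 total -0.017 linear [[-0.07, -0.34, -2.66], [-0.07, -0.34, -2.66], [-0.07, -0.33, -2.66], [-0.07, -0.33, -2.66], [-0.07, -0.32, -2.66], [-0.07, -0.32, -2.66], [-0.07, -0.31, -2.66], [-0.07, -0.31, -2.67], [-0.07, -0.31, -2.67], [-0.07, -0.3, -2.67], [-0.07, -0.3, -2.67]]
px [199. 281.] c [542.  43.] size [30. 25.] shortdir -1.3 med [81 78 81]
```

View pics/g10.png

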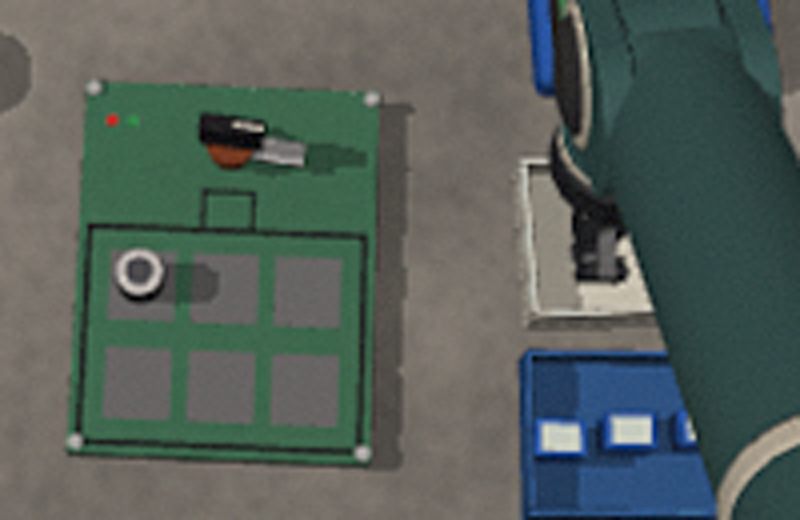

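Cap0 is unmoved at (140,272) in the crop, and the relays are in the blue bin at (560,438), (630,432) and (690,428). Fetching cap0.

send_rows(
  linear=[
    [-0.1,-0.3,-2.7],
    [-0.1,-0.3,-2.7],
    [-0.1,-0.3,-2.7],
    [-0.1,-0.3,-2.7],
    [-0.1,-0.3,-2.7],
  ],
  roll=[0,0,0,0,0],
)

```text
time: 41.32
tcp_pos: [0.5574, -0.1104, 0.075]
tool_rot: [0.654, 1.487, -0.963]
wrist_force: [0.6, -0.1, 0.2]
finger_gap: 0.0565
```

send_rows(
  linear=[
    [-0.1,-0.3,-2.7],
    [-0.1,-0.3,-2.7],
    [-0.1,-0.3,-2.7],
    [-0.1,-0.3,-2.7],
    [-0.1,-0.3,-2.7],
  ],
  roll=[0,0,0,0,0],
)

```text
time: 41.95
tcp_pos: [0.5502, 0.0287, 0.0759]
tool_rot: [0.696, 1.481, -0.92]
wrist_force: [0.8, -0.0, -0.4]
finger_gap: 0.0564
```

Run:
```python
from h import *
plan([(.543,.041,.03,-.03,3),(.543,.041,-.015,-.03,3)])
```

```text
tcp [0.5502 0.0287 0.0759] jawyaw -0.044 q7 -0.642 tilt [ 0.054 -0.071 -0.996]
to (0.543, 0.041, 0.03) roll/row -0.005 total -0.014 linear [[1.48, -0.34, -0.5], [1.48, -0.34, -0.5], [1.48, -0.34, -0.51]]
to (0.543, 0.041, -0.015) roll/row -0.0 total -0.0 linear [[1.49, -0.08, -0.1], [1.49, -0.08, -0.1], [1.49, -0.08, -0.1]]
```

send_rows(
  linear=[
    [1.5,-0.3,-0.4],
    [1.5,-0.3,-0.4],
    [1.5,-0.3,-0.4],
    [1.5,-0.1,0],
    [1.5,-0.1,0],
  ],
  roll=[0,0,0,0,0],
)

```text
time: 42.58
tcp_pos: [0.5442, 0.0341, -0.0036]
tool_rot: [0.698, 1.479, -0.919]
wrist_force: [-0.4, -0.1, 0.9]
finger_gap: 0.0564
```

send_rows(
  linear=[
    [1.2,-0.1,0],
    [0,0,0],
    [0,0,0],
    [0,0,0],
    [0,0,0],
  ],
  roll=[0,0,0,0,0],
)

```text
time: 43.2
tcp_pos: [0.5438, 0.0326, -0.0172]
tool_rot: [0.69, 1.479, -0.928]
wrist_force: [-0.8, -0.1, 0.2]
finger_gap: 0.0563
```

send_rows(
  linear=[
    [0,0,0],
    [0,0,0],
    [0,0,0],
    [0,0,0],
    [-2,0,0],
  ],
  roll=[0,0,0,0,0],
  jaw=0,
)

```text
time: 43.82
tcp_pos: [0.5418, 0.0339, 0.0033]
tool_rot: [0.669, 1.48, -0.949]
wrist_force: [1.0, 0.1, -0.0]
finger_gap: 0.0307
```

Run:
```python
from h import *
plan([(.543,.041,.07,-.03,3),(.565,-.275,.065,-.03,12)]); print(manip.sense()['finger_gap'])
```

```text
tcp [0.5418 0.0339 0.0033] jawyaw -0.045 q7 -0.762 tilt [ 0.053 -0.074 -0.996]
to (0.543, 0.041, 0.07) roll/row -0.005 total -0.015 linear [[-2.23, 0.15, -0.08], [-2.23, 0.15, -0.08], [-2.23, 0.15, -0.08]]
to (0.565, -0.275, 0.065) roll/row -0.0 total -0.0 linear [[0.25, 0.26, 2.62], [0.25, 0.26, 2.62], [0.25, 0.26, 2.62], [0.25, 0.26, 2.62], [0.25, 0.26, 2.62], [0.25, 0.26, 2.62], [0.25, 0.26, 2.62], [0.25, 0.26, 2.62], [0.25, 0.26, 2.62], [0.25, 0.26, 2.62], [0.25, 0.26, 2.62], [0.25, 0.26, 2.62]]
0.03069728067322191
```

send_rows(
  linear=[
    [-2.2,0,0],
    [-2.2,0,0],
    [-2.2,0,0],
    [0.2,0.3,2.7],
    [0.2,0.3,2.7],
  ],
  roll=[0,0,0,0,0],
)

```text
time: 44.45
tcp_pos: [0.544, -0.0122, 0.079]
tool_rot: [0.747, 1.476, -0.864]
wrist_force: [-0.0, -0.7, -0.4]
finger_gap: 0.0306
```

send_rows(
  linear=[
    [0.2,0.3,2.7],
    [0.2,0.3,2.7],
    [0.2,0.3,2.7],
    [0.2,0.3,2.7],
    [0.2,0.3,2.7],
  ],
  roll=[0,0,0,0,0],
)

```text
time: 45.08
tcp_pos: [0.5554, -0.1511, 0.0866]
tool_rot: [0.788, 1.472, -0.82]
wrist_force: [0.8, 0.1, -0.1]
finger_gap: 0.0302
```

send_rows(
  linear=[
    [0.2,0.3,2.7],
    [0.2,0.3,2.7],
    [0.2,0.3,2.7],
    [0.2,0.3,2.7],
    [0,0,0],
  ],
  roll=[0,0,0,0,0],
)

```text
time: 45.7
tcp_pos: [0.564, -0.2655, 0.0936]
tool_rot: [0.808, 1.467, -0.803]
wrist_force: [-0.5, 0.6, -0.9]
finger_gap: 0.0305
```

Run:
```python
from h import *
plan([(.565,-.28,.04,-.03,2),(.565,-.28,-.025,-.03,4)]); print(manip.sense()['finger_gap'])
```

```text
tcp [ 0.564  -0.2655  0.0936] jawyaw -0.038 q7 -0.063 tilt [ 0.072 -0.075 -0.995]
to (0.565, -0.28, 0.04) roll/row -0.004 total -0.008 linear [[2.72, -0.12, 0.53], [2.72, -0.13, 0.53]]
to (0.565, -0.28, -0.025) roll/row 0.0 total 0.0 linear [[1.62, -0.12, -0.12], [1.62, -0.12, -0.12], [1.62, -0.12, -0.12], [1.62, -0.12, -0.12]]
0.03053389868292915
```

send_rows(
  linear=[
    [2.2,-0.1,0.5],
    [2.2,-0.1,0.3],
    [1.6,-0.1,-0.1],
    [1.6,-0.1,-0.1],
    [1.6,-0.1,-0.1],
  ],
  roll=[0,0,0,0,0],
)

```text
time: 46.32
tcp_pos: [0.5657, -0.2736, -0.0034]
tool_rot: [0.821, 1.468, -0.786]
wrist_force: [-0.1, 0.4, -0.3]
finger_gap: 0.0305
```

send_rows(
  linear=[
    [1.4,-0.1,-0.1],
    [0.6,0,0],
    [0,0,0],
    [0,0,0],
    [0,0,0],
  ],
  roll=[0,0,0,0,0],
)

```text
time: 46.95
tcp_pos: [0.5665, -0.2734, -0.0254]
tool_rot: [0.822, 1.469, -0.784]
wrist_force: [-0.3, 0.0, -0.0]
finger_gap: 0.0309
```

send_rows(
  linear=[
    [0,0,0],
    [0,0,0],
    [0,0,0],
    [-2,0,0],
    [-2.5,0,0],
  ],
  roll=[0,0,0,0,0],
  jaw=0.6,
)

```text
time: 47.58
tcp_pos: [0.5627, -0.2699, 0.0213]
tool_rot: [0.817, 1.47, -0.788]
wrist_force: [0.2, 0.3, 0.7]
finger_gap: 0.051
```

send_rows(
  linear=[
    [-2.5,0,0],
    [-2.5,0,0],
    [-1.5,-0.3,-2.5],
    [0,-0.3,-2.5],
    [0,-0.3,-2.5],
  ],
  roll=[0,0,0,0,0],
)

```text
time: 48.2
tcp_pos: [0.5544, -0.191, 0.0918]
tool_rot: [0.848, 1.458, -0.762]
wrist_force: [0.2, 0.1, 0.2]
finger_gap: 0.0513
```

Run:
```python
from h import *
plan([(.52,.1,.1,-.05,11),(.44,.352,.1,-.07,11)])
from m import *
im=shot('top','t11'); H,S,V=masks(im)
yel=(H>18)&(H<35)&(S>120)&(V>90); yel[:,260:]=0; print('yellow',rect(yel,.046,30))
red=((H<6)|(H>174))&(S>150)&(V>90); red[:,260:]=0; print('red',rect(red,.078,20))
a=im[165:265,145:265]; b=im[105:205,360:480]
cv2.imwrite('pics/g11.png',cv2.resize(np.hstack([a,b]),None,fx=3.3,fy=3.3,interpolation=cv2.INTER_CUBIC))
```

```text
tcp [ 0.5544 -0.191   0.0918] jawyaw -0.035 q7 -0.201 tilt [ 0.081 -0.077 -0.994]
to (0.52, 0.1, 0.1) roll/row 0.001 total 0.015 linear [[-0.3, -0.4, -2.62], [-0.3, -0.4, -2.62], [-0.3, -0.41, -2.62], [-0.3, -0.41, -2.62], [-0.3, -0.41, -2.62], [-0.3, -0.42, -2.61], [-0.3, -0.42, -2.61], [-0.3, -0.42, -2.61], [-0.3, -0.43, -2.61], [-0.3, -0.43, -2.61], [-0.3, -0.43, -2.61]]
to (0.44, 0.352, 0.1) roll/row 0.002 total 0.02 linear [[-0.24, -0.84, -2.24], [-0.24, -0.84, -2.24], [-0.24, -0.85, -2.24], [-0.24, -0.85, -2.24], [-0.24, -0.85, -2.23], [-0.24, -0.86, -2.23], [-0.24, -0.86, -2.23], [-0.24, -0.87, -2.23], [-0.24, -0.87, -2.23], [-0.24, -0.87, -2.23], [-0.24, -0.88, -2.22]]
yellow [([252.0, 266.0], [440.0, 352.0], [194.0, 154.0], 85.5)]
red [([249.0, 263.0], [438.0, 350.0], [59.0, 13.0], 85.3), ([234.0, 188.0], [607.0, 388.0], [63.0, 22.0], 1.9)]
```

View pics/g11.png

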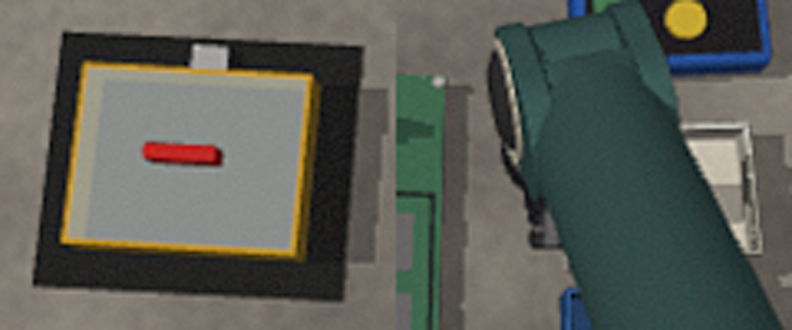

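Guard flat on the mat at (439,351) mm, yaw about -4.6° (left crop 150,155 is its handle, tab up at 210,55). Heading there.

send_rows(
  linear=[
    [-0.2,-0.5,-3],
    [-0.2,-0.5,-3],
    [-0.2,-0.5,-3],
    [-0.2,-0.5,-3],
    [-0.2,-0.5,-3],
  ],
  roll=[0.005,0.005,0.005,0.005,0.005],
)

```text
time: 48.88
tcp_pos: [0.5372, -0.0334, 0.095]
tool_rot: [0.904, 1.452, -0.728]
wrist_force: [-0.4, 1.0, 0.4]
finger_gap: 0.0514
```

send_rows(
  linear=[
    [-0.2,-0.5,-3],
    [-0.2,-0.5,-3],
    [-0.2,-0.6,-3],
    [-0.2,-0.7,-3],
    [-0.2,-0.8,-3],
  ],
  roll=[0.005,0.005,0.005,0.005,0.005],
)

```text
time: 49.5
tcp_pos: [0.5181, 0.123, 0.0973]
tool_rot: [0.962, 1.446, -0.696]
wrist_force: [-0.3, 0.0, 0.3]
finger_gap: 0.0512
```

send_rows(
  linear=[
    [-0.2,-0.9,-3],
    [-0.2,-0.9,-3],
    [-0.2,-0.9,-3],
    [-0.2,-0.9,-3],
    [-0.2,-0.9,-3],
  ],
  roll=[0,0,0,0,0],
)

```text
time: 50.12
tcp_pos: [0.4871, 0.2814, 0.0979]
tool_rot: [1.002, 1.441, -0.657]
wrist_force: [-0.0, -0.2, -1.1]
finger_gap: 0.051
```

Run:
```python
from h import *
plan([(.443,.347,.08,-.081,4)])
from m import *
im=shot('top','t12'); H,S,V=masks(im)
# cap rings in white bin; top z=.038
k=np.zeros(H.shape,np.uint8); k[135:195,405:480]=1
dk=((V<110)&(k>0)).astype(np.uint8)
g=cv2.cvtColor(im,cv2.COLOR_BGR2GRAY)[135:195,405:480]; g4=cv2.resize(g,None,fx=6,fy=6,interpolation=cv2.INTER_CUBIC)
cs=cv2.HoughCircles(cv2.GaussianBlur(g4,(7,7),0),cv2.HOUGH_GRADIENT,1,60,param1=80,param2=25,minRadius=15,maxRadius=50)
if cs is not None:
    for x,y,r in cs[0][:8]: print(np.round([x,y,r]),np.round(plane('top',405+x/6,135+y/6,.038)[:2]*1000))
a=cv2.resize(im[130:240,400:480],None,fx=5,fy=5,interpolation=cv2.INTER_CUBIC); cv2.imwrite('pics/g12.png',a)
```

```text
tcp [0.4871 0.2814 0.0979] jawyaw -0.084 q7 -1.2 tilt [ 0.103 -0.079 -0.992]
to (0.443, 0.347, 0.08) roll/row -0.001 total -0.003 linear [[0.2, -1.28, -1.56], [0.2, -1.28, -1.56], [0.2, -1.27, -1.56], [0.2, -1.27, -1.56]]
[268. 186.  37.] [ 557. -332.]
[118. 180.  34.] [ 561. -263.]
```

View pics/g12.png

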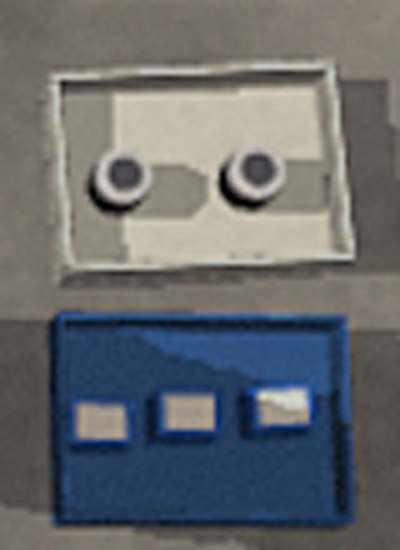

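Both caps are upright in the white bin ((122,175) and (255,172)) and the three relays in the blue bin. Now the guard.

send_rows(
  linear=[
    [0.2,-1.3,-1.6],
    [0.2,-1.3,-1.6],
    [0.2,-1.2,-1.6],
    [0.2,-1.2,-1.6],
    [1.5,0,0],
  ],
  roll=[0,0,0,0,0],
)

```text
time: 50.8
tcp_pos: [0.4446, 0.357, 0.0714]
tool_rot: [1.091, 1.441, -0.56]
wrist_force: [0.5, 0.0, 0.3]
finger_gap: 0.0511
```

Run:
```python
from h import *
plan([(.4445,.3465,.045,-.083,2),(.4445,.3465,.013,-.083,3)])
```

```text
tcp [0.4446 0.357  0.0714] jawyaw -0.077 q7 -1.383 tilt [ 0.11  -0.069 -0.992]
to (0.4445, 0.3465, 0.045) roll/row 0.003 total 0.006 linear [[1.35, -0.12, 0.44], [1.35, -0.12, 0.44]]
to (0.4445, 0.3465, 0.013) roll/row -0.0 total -0.0 linear [[1.06, -0.12, -0.06], [1.06, -0.12, -0.06], [1.06, -0.12, -0.06]]
```

send_rows(
  linear=[
    [1.3,-0.1,0.5],
    [1.3,-0.1,0.5],
    [1.1,-0.1,0],
    [1.1,-0.1,0],
    [1.0,-0.1,0],
  ],
  roll=[0,0,0,0,0],
)

```text
time: 51.42
tcp_pos: [0.4472, 0.3375, 0.0093]
tool_rot: [1.065, 1.439, -0.591]
wrist_force: [-1.7, 0.4, 12.0]
finger_gap: 0.0515
```

send_rows(
  linear=[
    [0,0,0],
    [0,0,0],
    [0,0,0],
    [0,0,0],
    [0,0,0],
  ],
  roll=[0,0,0,0,0],
  jaw=0,
  force=60,
)

```text
time: 52.05
tcp_pos: [0.4399, 0.3396, 0.0135]
tool_rot: [1.009, 1.441, -0.645]
wrist_force: [-1.4, -1.6, 7.8]
finger_gap: 0.0141
```

Run:
```python
from h import *
plan([(.4445,.3465,.045,-.083,2)]); s=manip.sense(); print(s['finger_gap'],s['wrist_force'],s['wrist_torque'])
```

```text
tcp [0.4399 0.3396 0.0135] jawyaw -0.08 q7 -1.453 tilt [ 0.103 -0.078 -0.992]
to (0.4445, 0.3465, 0.045) roll/row 0.002 total 0.003 linear [[-1.57, 0.37, -0.25], [-1.57, 0.37, -0.25]]
0.014051306025807774 [-1.39765905 -1.63551973  7.77084768] [-0.32147149  1.15444915 -0.11861716]
```

send_rows(
  linear=[
    [0.3,0,0],
    [0.4,0,0],
    [0.4,0,0],
    [0.4,0,0],
    [0,0,0],
  ],
  roll=[0,0,0,0,0],
  force=110,
)

```text
time: 52.68
tcp_pos: [0.4402, 0.3392, 0.0139]
tool_rot: [0.982, 1.43, -0.681]
wrist_force: [-7.4, -4.2, 14.0]
finger_gap: 0.0128
```

Run:
```python
from h import *
plan([(.4445,.3465,.045,-.083,2)]); s=manip.sense(); print(s['finger_gap'],s['wrist_force'],s['wrist_torque'])
from m import *
im=shot('top','t13'); shot('side','s13')
```

```text
tcp [0.4402 0.3392 0.0139] jawyaw -0.088 q7 -1.47 tilt [ 0.109 -0.088 -0.99 ]
to (0.4445, 0.3465, 0.045) roll/row -0.002 total -0.005 linear [[-1.55, 0.36, -0.26], [-1.55, 0.36, -0.26]]
0.012790971838634084 [-7.3570114  -4.21009381 13.99609774] [-0.57767294  2.93248923 -0.09809847]
```

send_rows(
  linear=[
    [-1.5,0,0],
    [-2,0,0],
    [-2.5,0,0],
    [-2.5,0,0],
    [0,0,0],
  ],
  roll=[0,0,0,0,0],
)

```text
time: 53.4
tcp_pos: [0.4297, 0.347, 0.1005]
tool_rot: [0.974, 1.431, -0.687]
wrist_force: [-0.5, -0.3, -3.8]
finger_gap: 0.0119
```

Run:
```python
from h import *
plan([(.505,-.02,.125,-.065,18)]); s=manip.sense(); print(s['finger_gap'],s['wrist_force'],s['wrist_torque'])
im=shot('side','s14'); cv2.imwrite('pics/g14.png',cv2.resize(im[150:350,150:410],None,fx=3,fy=3,interpolation=cv2.INTER_CUBIC))
```

```text
tcp [0.4297 0.347  0.1005] jawyaw -0.086 q7 -1.371 tilt [ 0.108 -0.089 -0.99 ]
to (0.505, -0.02, 0.125) roll/row -0.001 total -0.021 linear [[0.09, 0.6, 1.99], [0.09, 0.6, 2.0], [0.09, 0.6, 2.0], [0.09, 0.6, 2.0], [0.09, 0.59, 2.0], [0.09, 0.59, 2.0], [0.09, 0.59, 2.0], [0.09, 0.59, 2.0], [0.09, 0.58, 2.0], [0.09, 0.58, 2.0], [0.09, 0.58, 2.0], [0.09, 0.58, 2.0], [0.09, 0.58, 2.0], [0.09, 0.57, 2.0], [0.09, 0.57, 2.0], [0.09, 0.57, 2.0], [0.09, 0.57, 2.01], [0.09, 0.56, 2.01]]
0.01188749384346851 [-0.47040288 -0.28577651 -3.77224697] [ 0.15483648  0.19757299 -0.01608835]
```

View pics/g14.png

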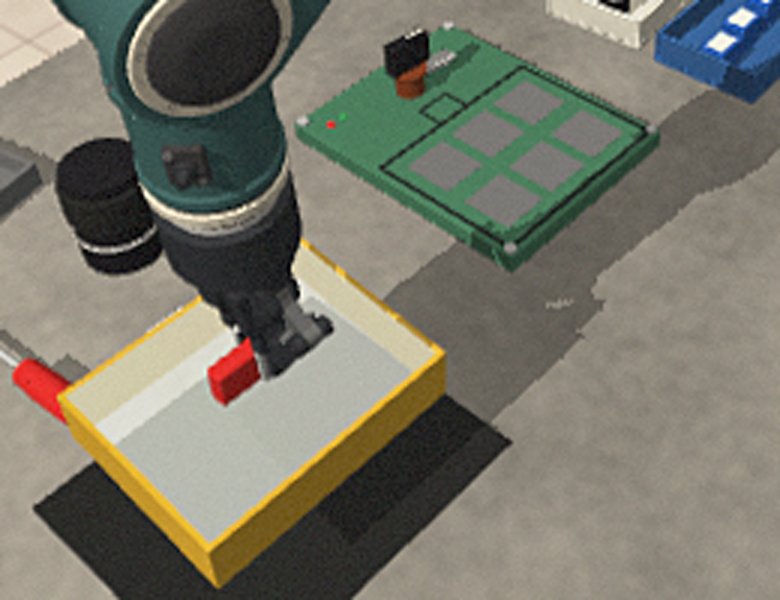

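Guard held level enough at (250,400), gripped toward one end of its handle (230,370). Carrying it slowly to the seat.

send_rows(
  linear=[
    [-0.2,0.6,2],
    [-0.2,0.7,2.6],
    [-0.2,0.7,2.6],
    [-0.2,0.7,2.6],
    [0,0.7,2.6],
  ],
  roll=[0,0,0,0,0],
)

```text
time: 54.08
tcp_pos: [0.4475, 0.2154, 0.115]
tool_rot: [0.883, 1.435, -0.775]
wrist_force: [0.8, -0.4, -4.6]
finger_gap: 0.012
```

send_rows(
  linear=[
    [0,0.7,2.6],
    [0,0.7,2.6],
    [0,0.7,2.6],
    [0,0.7,2.6],
    [0,0.7,2.6],
  ],
  roll=[0,0,0,0,0],
)

```text
time: 54.7
tcp_pos: [0.4667, 0.0752, 0.1242]
tool_rot: [0.802, 1.44, -0.857]
wrist_force: [0.9, -0.1, -4.1]
finger_gap: 0.0122
```

Run:
```python
from h import *
plan([(.504,-.027,.11,-.072,5)]); s=manip.sense(); print(s['finger_gap'],s['wrist_force'],s['wrist_torque'])
```

```text
tcp [0.4667 0.0752 0.1242] jawyaw -0.084 q7 -0.771 tilt [ 0.085 -0.099 -0.991]
to (0.504, -0.027, 0.11) roll/row -0.002 total -0.012 linear [[0.55, 0.88, 1.93], [0.55, 0.88, 1.94], [0.55, 0.87, 1.94], [0.55, 0.87, 1.94], [0.55, 0.87, 1.94]]
0.012168808637713562 [ 0.90450952 -0.06392345 -4.13016518] [ 0.17067292  0.14804064 -0.00187439]
```

send_rows(
  linear=[
    [0.4,0.9,2],
    [0.4,0.9,2],
    [0.4,0.9,2],
    [0.4,0.9,2],
    [0.5,0.9,2],
  ],
  roll=[-0.002,-0.002,-0.002,-0.002,-0.002],
)

```text
time: 55.32
tcp_pos: [0.5002, -0.0366, 0.1106]
tool_rot: [0.715, 1.446, -0.936]
wrist_force: [0.6, -0.4, -3.7]
finger_gap: 0.0121
```

Run:
```python
from m import *
plan([(.504,-.027,.05,-.072,3)])
im=shot('top','t15'); H,S,V=masks(im)
red=((H<6)|(H>174))&(S>150)&(V>90); red[:,270:]&=True; red[150:205,:300]=0; print('red',rect(red,.16,8))
yel=(H>18)&(H<35)&(S>120)&(V>90); print('yellow',rect(yel,.13,20))
s=manip.sense(); print(s['tcp_pos'])
cv2.imwrite('pics/g15.png',cv2.resize(im[100:240,270:440],None,fx=4,fy=4,interpolation=cv2.INTER_CUBIC))
```

```text
tcp [ 0.5002 -0.0366  0.1106] jawyaw -0.076 q7 -0.522 tilt [ 0.074 -0.101 -0.992]
to (0.504, -0.027, 0.05) roll/row -0.001 total -0.004 linear [[1.98, -0.06, -0.52], [1.98, -0.06, -0.52], [1.98, -0.06, -0.52]]
red [([234.0, 181.0], [597.0, 365.0], [21.0, 27.0], 88.7)]
yellow [([387.0, 241.0], [477.0, 60.0], [155.0, 72.0], 28.7), ([468.0, 204.0], [541.0, -118.0], [86.0, 38.0], 25.4), ([559.0, 138.0], [686.0, -313.0], [32.0, 34.0], 86.1), ([5.0, 108.0], [778.0, 872.0], [33.0, 15.0], 55.6)]
[ 0.5005898  -0.04048592  0.11006379]
```

send_rows(
  linear=[
    [1.5,0,-0.4],
    [1.5,0,-0.4],
    [1.4,0,-0.4],
    [1.2,0,-0.3],
    [0,0,0],
  ],
  roll=[0,0,0,0,0],
)

```text
time: 56.0
tcp_pos: [0.5031, -0.0292, 0.0456]
tool_rot: [0.662, 1.45, -0.991]
wrist_force: [0.1, 0.2, -4.0]
finger_gap: 0.0123
```

Run:
```python
from m import *
im=shot('top','t16'); plan([(.504,-.027,.031,-.072,3)]); H,S,V=masks(im)
yel=((H>18)&(H<35)&(S>110)&(V>90)).astype(np.uint8); yel[:, :280]=0; yel[:,420:]=0; yel[:140]=0
ys,xs=np.nonzero(yel); print(xs.min(),xs.max(),ys.min(),ys.max())
# print sparse row profile
for y in range(ys.min(),ys.max()+1,4): r=np.nonzero(yel[y])[0]; print(y,r.min() if len(r) else None,r.max() if len(r) else None,len(r))
cv2.imwrite('pics/g16.png',cv2.resize(im[120:235,280:420],None,fx=5,fy=5,interpolation=cv2.INTER_CUBIC))
```

```text
tcp [ 0.5035 -0.0292  0.0462] jawyaw -0.079 q7 -0.654 tilt [ 0.067 -0.101 -0.993]
to (0.504, -0.027, 0.031) roll/row -0.002 total -0.007 linear [[0.5, -0.03, -0.12], [0.5, -0.03, -0.12], [0.5, -0.03, -0.12]]
299 374 159 213
159 356 370 15
163 372 373 2
167 303 373 2
171 302 373 4
175 302 373 4
179 302 303 2
183 301 302 2
187 301 302 2
191 301 302 2
195 300 302 3
199 300 301 2
203 300 301 2
207 300 301 2
211 300 325 26
```

View pics/g16.png

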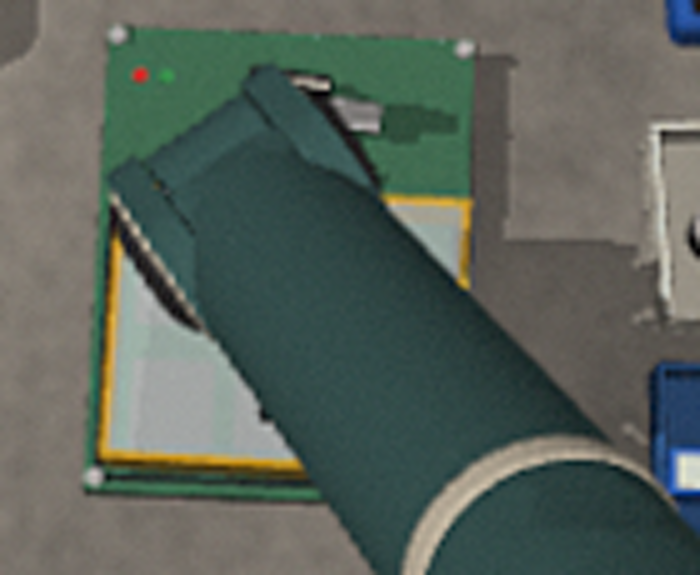

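Last picture: the guard hovers over the seat, with its outer corners at (100,458) and (471,200). I'll get its centre from these.

Run:
```python
from h import *
for z in(.075,.08,.085):
    a=C(98,460,z,5,280,120);b=C(472,198,z,5,280,120); m=(a+b)/2*1000; d=b-a; print(np.round(m,1),np.round(d[:2]*1000),'yaw',round(np.degrees(np.arctan2(d[1],d[0])-np.arctan2(-190,150)),2))
# seated prediction: same corners if seated at z=.065
th=-.067;c,s=np.cos(th),np.sin(th)
for x,y in((-75,95),(75,-95),(75,95),(-75,-95)):
    p=[.5008+(c*x-s*y)/1000,-.0149+(s*x+c*y)/1000,.065]; print((x,y),np.round(proj('top',p),1))
```

```text
[499.5 -18.   75. ] [ 140. -204.] yaw -3.96
[498.3 -17.9  80. ] [ 139. -204.] yaw -3.96
[497.2 -17.8  85. ] [ 139. -203.] yaw -3.96
(-75, 95) [299.5 211.7]
(75, -95) [372.1 160.6]
(75, 95) [302.6 157.6]
(-75, -95) [370.6 214.8]
```

send_rows(
  linear=[
    [0.4,0,-0.2],
    [0.4,0.1,-0.2],
    [0.4,0,-0.1],
    [0.3,0,0],
    [0,0,0],
  ],
  roll=[0,0,0,0,0],
)

```text
time: 56.68
tcp_pos: [0.5086, -0.0259, 0.0327]
tool_rot: [0.697, 1.445, -0.957]
wrist_force: [-3.5, 1.9, 3.3]
finger_gap: 0.0121
```

Run:
```python
from h import *
plan([(.5055,-.0265,.031,-.072,1)]); s=manip.sense(); print(s['finger_gap'],s['wrist_force'],s['wrist_torque'])
im=shot('top','t17'); H,S,V=[cv2.cvtColor(im,cv2.COLOR_BGR2HSV)[:,:,i].astype(int) for i in range(3)]
y=((H>18)&(H<35)&(S>110)&(V>90)); y[:,:280]=0;y[:,420:]=0;y[:140]=0
yy,xx=np.nonzero(y); print(xx.min(),xx.max(),yy.min(),yy.max())
```

```text
tcp [ 0.5086 -0.0259  0.0327] jawyaw -0.08 q7 -0.691 tilt [ 0.072 -0.102 -0.992]
to (0.5055, -0.0265, 0.031) roll/row -0.008 total -0.008 linear [[0.16, -0.31, 0.06]]
0.012134051556972997 [-3.46466813  1.87200044  3.33065158] [0.94643277 1.35541233 0.16943694]
299 371 158 212
```

send_rows(
  linear=[
    [0,-0.2,0],
    [0,0,0],
    [0,0,0],
    [0,0,0],
    [0,0,0],
  ],
  roll=[0,0,0,0,0],
)

```text
time: 57.35
tcp_pos: [0.5079, -0.0258, 0.0337]
tool_rot: [0.717, 1.443, -0.938]
wrist_force: [-0.8, -1.0, 2.0]
finger_gap: 0.0124
```

send_rows(
  linear=[
    [0,0,0],
    [0,0,0],
    [0,0,0],
    [-2,0,0],
    [-2,0,0],
  ],
  roll=[0,0,0,0,0],
  jaw=0.6,
)

```text
time: 57.98
tcp_pos: [0.5048, -0.0214, 0.0745]
tool_rot: [0.712, 1.444, -0.942]
wrist_force: [0.0, -0.6, 0.9]
finger_gap: 0.0511
```

send_rows(
  linear=[
    [-2.5,0,0],
    [-2.5,0,0],
    [-1,0,2.5],
    [0,0,2.5],
    [0,0,2.5],
  ],
  roll=[0,0,0,0,0],
)

```text
time: 58.6
tcp_pos: [0.4963, -0.0872, 0.1522]
tool_rot: [0.771, 1.437, -0.875]
wrist_force: [-0.4, 0.1, 0.8]
finger_gap: 0.0513
```

send_rows(
  linear=[
    [0,0,2.5],
    [0,0,2.5],
    [0,0,2.5],
    [0,0,2.5],
    [0,0,0],
  ],
  roll=[0,0,0,0,0],
)

```text
time: 59.22
tcp_pos: [0.4889, -0.19, 0.1696]
tool_rot: [0.797, 1.43, -0.85]
wrist_force: [1.0, 0.6, -0.4]
finger_gap: 0.0516
```

```bash
cat > chk.py <<'E'
from m import *
def chk(name):
    im=shot('top',name); H,S,V=masks(im)
    yel=((H>18)&(H<35)&(S>110)&(V>90)); yel[:,:280]=0;yel[:,420:]=0;yel[:140]=0; yel[225:]=0
    print('guard',rect(yel,.065,100))
    red=((H<6)|(H>174))&(S>150)&(V>90); red[:,:280]=0; red[:,400:]=0; print('handle',rect(red,.095,10))
    st=((S<40)&(V>150)); st[:,:315]=0; st[:,360:]=0; st[:125]=0; st[165:]=0; print('steel/tab',rect(st,.03,8))
    return im
E
python3 - <<'E'
from chk import *
s,p,R=pose(); print(p,R[:,0]); chk('t18')
E
```

```text
[ 0.48892512 -0.18997417  0.1696485 ] [ 0.09279235 -0.10554838 -0.99007531]
guard [([419.0, 231.0], [506.0, -12.0], [192.0, 154.0], 86.4)]
handle [([419.0, 228.0], [505.0, -11.0], [53.0, 11.0], 88.7)]
steel/tab [([421.0, 202.0], [579.0, -20.0], [123.0, 15.0], 88.7), ([421.0, 193.0], [599.0, -19.0], [25.0, 15.0], 88.6)]
```

Guard seated about 6 mm from its original spot by the same measurement, within tolerance. Checking its height by triangulating, and planning the knob approach.

Run:
```python
from m import *
def red(n,im,box):
    H,S,V=masks(im); r=((H<6)|(H>174))&(S>150)&(V>90); k=np.zeros_like(r); k[box[0]:box[1],box[2]:box[3]]=1; ys,xs=np.nonzero(r&k); return xs.mean(),ys.mean(),len(xs)
for a,b in(('top0','side0'),('t18',None)):
    ti=cv2.imread(f'pics/{a}.png'); si=cv2.imread(f'pics/{b}.png') if b else shot('side','s18')
    u=red('top',ti,(140,225,290,390)); v=red('side',si,(150,220,290,350)); print(u,v,tri(u[:2],v[:2]))
plan([(.6395,-.029,.11,-.19,10)])
```

```text
(np.float64(336.0), np.float64(184.0), 105) (np.float64(322.01069518716577), np.float64(182.1818181818182), 187) (array([ 0.50216407, -0.01430954,  0.08092941]), np.float64(0.00042154005771608173))
(np.float64(335.0), np.float64(182.0), 105) (np.float64(319.9), np.float64(181.8578947368421), 190) (array([ 0.50748875, -0.01186297,  0.08115035]), np.float64(0.000796783214970419))
tcp [ 0.4893 -0.1876  0.1693] jawyaw -0.067 q7 -0.078 tilt [ 0.093 -0.104 -0.99 ]
to (0.6395, -0.029, 0.11) roll/row 0.012 total 0.123 linear [[0.56, 1.33, -1.75], [0.56, 1.3, -1.76], [0.56, 1.28, -1.78], [0.56, 1.26, -1.79], [0.56, 1.24, -1.81], [0.56, 1.22, -1.82], [0.56, 1.19, -1.84], [0.56, 1.17, -1.85], [0.56, 1.15, -1.87], [0.56, 1.12, -1.88]]
```

Height matches the original within 0.2 mm and the horizontal offset is about 5.8 mm. Going to the knob.

send_rows(
  linear=[
    [0.4,1.3,-1.8],
    [0.4,1.3,-1.8],
    [0.5,1.3,-1.8],
    [0.5,1.3,-1.8],
    [0.5,1.2,-1.8],
  ],
  roll=[0.012,0.012,0.012,0.012,0.012],
)

```text
time: 59.95
tcp_pos: [0.5655, -0.0974, 0.1461]
tool_rot: [0.874, 1.43, -0.824]
wrist_force: [0.3, 0.5, 0.1]
finger_gap: 0.0516
```

send_rows(
  linear=[
    [0.5,1.2,-1.8],
    [0.5,1.2,-1.8],
    [0.5,1.2,-1.8],
    [0.5,1.2,-1.8],
    [0,0,0],
  ],
  roll=[0.012,0.012,0.012,0.012,0],
)

```text
time: 60.58
tcp_pos: [0.6263, -0.0205, 0.1255]
tool_rot: [0.946, 1.434, -0.787]
wrist_force: [0.4, 0.3, -0.1]
finger_gap: 0.0509
```

Run:
```python
from h import *
plan([(.640,-.029,.09,-.19,3),(.640,-.029,.013,-.19,5)])
```

```text
tcp [ 0.6263 -0.0205  0.1255] jawyaw -0.158 q7 -0.599 tilt [ 0.096 -0.096 -0.991]
to (0.64, -0.029, 0.09) roll/row 0.011 total 0.032 linear [[1.24, 0.36, 0.11], [1.24, 0.36, 0.11], [1.24, 0.36, 0.1]]
to (0.64, -0.029, 0.013) roll/row -0.0 total -0.0 linear [[1.53, -0.17, -0.12], [1.53, -0.17, -0.12], [1.53, -0.17, -0.12], [1.53, -0.17, -0.12], [1.53, -0.17, -0.12]]
```

send_rows(
  linear=[
    [1.2,0.4,0.1],
    [1.2,0.4,0.1],
    [1.2,0.4,0.1],
    [1,0,0],
    [0,0,0],
  ],
  roll=[0.01,0.01,0.01,0,0],
  jaw=0.5,
)

```text
time: 61.2
tcp_pos: [0.6409, -0.0324, 0.0778]
tool_rot: [0.957, 1.435, -0.809]
wrist_force: [-0.1, 0.4, 0.2]
finger_gap: 0.0427
```

Run:
```python
from h import *
plan([(.641,-.029,.02,-.19,4)])
```

```text
tcp [ 0.6409 -0.0324  0.0778] jawyaw -0.191 q7 -0.65 tilt [ 0.093 -0.098 -0.991]
to (0.641, -0.029, 0.02) roll/row -0.0 total -0.001 linear [[1.42, -0.17, -0.2], [1.42, -0.17, -0.2], [1.42, -0.17, -0.2], [1.42, -0.17, -0.2]]
```

send_rows(
  linear=[
    [1.4,-0.1,-0.2],
    [1.4,-0.1,-0.2],
    [1.4,-0.1,-0.2],
    [1.6,-0.1,-0.2],
    [0,0,0],
  ],
  roll=[0,0,0,0,0],
)

```text
time: 61.82
tcp_pos: [0.6437, -0.029, 0.0148]
tool_rot: [0.954, 1.436, -0.812]
wrist_force: [0.2, 0.4, 0.1]
finger_gap: 0.0425
```

send_rows(
  linear=[
    [0,0,0],
    [0,0,0],
    [0,0,0],
    [0,0,0],
    [0,0,0],
  ],
  roll=[0,0,0,0,0],
  jaw=0,
  force=80,
)

```text
time: 62.45
tcp_pos: [0.6423, -0.0285, 0.015]
tool_rot: [0.936, 1.439, -0.831]
wrist_force: [2.6, -0.8, -2.2]
finger_gap: 0.0137
```

Run:
```python
from h import *
plan([(.641,-.029,.02,-.19,1)]); s=manip.sense(); print(s['finger_gap'],s['wrist_force'],s['wrist_torque'])
```

```text
tcp [ 0.6423 -0.0285  0.015 ] jawyaw -0.192 q7 -0.716 tilt [ 0.089 -0.097 -0.991]
to (0.641, -0.029, 0.02) roll/row -0.002 total -0.002 linear [[-0.5, -0.06, 0.11]]
0.01365788683266949 [ 2.6275915  -0.84626297 -2.18486821] [0.55092719 1.17230417 0.07323623]
```

send_rows(
  linear=[
    [0,0,0],
    [0,0,0],
    [0,0,0],
    [0,0,0],
    [0,0,0],
  ],
  roll=[0.14,0.14,0.14,0.14,0.14],
)

```text
time: 63.08
tcp_pos: [0.641, -0.0267, 0.0152]
tool_rot: [1.647, 1.442, -0.841]
wrist_force: [2.7, -4.8, -10.0]
finger_gap: 0.0139
```

send_rows(
  linear=[
    [0,0,0],
    [0,0,0],
    [0,0,0],
    [0,0,0],
    [0,0,0],
  ],
  roll=[0.14,0.14,0.14,0.14,0.14],
)

```text
time: 63.7
tcp_pos: [0.641, -0.0253, 0.0153]
tool_rot: [2.399, 1.445, -0.816]
wrist_force: [1.2, -1.6, -2.7]
finger_gap: 0.0134
```

Run:
```python
from h import *
plan([(.641,-.029,.02,1.508,1)]); s=manip.sense(); print(s['finger_gap'],s['wrist_force'],s['wrist_torque'])
```

```text
tcp [ 0.641  -0.0253  0.0153] jawyaw -1.649 q7 -1.912 tilt [ 0.086 -0.092 -0.992]
to (0.641, -0.029, 0.02) roll/row -0.015 total -0.015 linear [[-0.43, 0.41, -0.07]]
0.013398356046883166 [ 1.22441294 -1.55364571 -2.68859696] [1.44210103 0.54379198 0.01981852]
```

send_rows(
  linear=[
    [0,0,0],
    [0,0,0],
    [0,0,0],
    [-1.5,0,0],
    [-2,0,0],
  ],
  roll=[0,0,0,0,0],
  jaw=0.6,
)

```text
time: 64.32
tcp_pos: [0.6387, -0.022, 0.0522]
tool_rot: [2.398, 1.443, -0.81]
wrist_force: [-0.5, -0.0, 1.0]
finger_gap: 0.0514
```

send_rows(
  linear=[
    [-2.5,0,0],
    [-2.5,0,0],
    [-2.5,0,0],
    [-2.5,0,0],
    [0,0,0],
  ],
  roll=[0,0,0,0,0],
)

```text
time: 64.95
tcp_pos: [0.6319, -0.0114, 0.1651]
tool_rot: [2.465, 1.435, -0.741]
wrist_force: [-0.2, 0.8, 0.4]
finger_gap: 0.0515
```

Run:
```python
from h import *
plan([(.55,-.25,.15,None,10)])
```

```text
tcp [ 0.6319 -0.0114  0.1651] jawyaw -1.64 q7 -1.862 tilt [ 0.1   -0.091 -0.991]
to (0.55, -0.25, 0.15) roll/row 0.0 total 0.0 linear [[0.29, 2.41, 0.69], [0.29, 2.41, 0.69], [0.29, 2.41, 0.69], [0.29, 2.41, 0.69], [0.29, 2.41, 0.69], [0.29, 2.41, 0.69], [0.29, 2.41, 0.69], [0.29, 2.41, 0.69], [0.29, 2.41, 0.69], [0.29, 2.41, 0.69]]
```

Moving aside for a clear final check.

send_rows(
  linear=[
    [0,2.5,1],
    [0,2.5,1],
    [0,2.5,1],
    [0,2.5,1],
    [0,2.5,1],
  ],
  roll=[0,0,0,0,0],
)

```text
time: 65.58
tcp_pos: [0.5713, -0.1332, 0.1706]
tool_rot: [2.467, 1.436, -0.733]
wrist_force: [0.5, -0.0, 0.4]
finger_gap: 0.0513
```

send_rows(
  linear=[
    [0,2.5,1],
    [0,2.5,1],
    [0,2.5,1],
    [0,2.5,1],
    [0,0,0],
  ],
  roll=[0,0,0,0,0],
)

```text
time: 66.2
tcp_pos: [0.52, -0.2358, 0.1739]
tool_rot: [2.448, 1.438, -0.756]
wrist_force: [0.8, 0.7, -0.4]
finger_gap: 0.0516
```

Run:
```python
from chk import *
im=chk('t19'); H,S,V=masks(im); print(pose()[1], 'handle initially (499,-14), guard (500,-13)')
# knob bar: dark pixels near knob, top z=.082
d=(V<50)&(S<120); d[:,:318]=0; d[:,358:]=0; d[:125]=0; d[152:]=0
print('bar',rect(d,.082,15)); i0=cv2.imread('pics/top0.png'); V0=masks(i0); d0=(V0[2]<50)&(V0[1]<120); d0[:,:318]=0;d0[:,358:]=0;d0[:125]=0;d0[152:]=0; print('bar at start',rect(d0,.082,15))
L=((S<60)&(V>130)); L[:193]=0;L[236:]=0;L[:,:410]=0;L[:,470:]=0; print('relay labels',rect(L,.038,15))
for n,(y0,y1,x0,x1) in dict(lens=(90,140,215,255),meter=(95,132,408,478),driver=(115,168,175,200)).items():
    print(n,'mean abs diff',np.abs(im[y0:y1,x0:x1].astype(int)-i0[y0:y1,x0:x1]).mean().round(1))
```

```text
guard [([419.0, 231.0], [506.0, -12.0], [192.0, 154.0], 86.4)]
handle [([418.0, 227.0], [506.0, -11.0], [53.0, 14.0], 88.7)]
steel/tab [([421.0, 202.0], [579.0, -20.0], [123.0, 15.0], 88.7), ([420.0, 190.0], [606.0, -16.0], [20.0, 23.0], 88.6)]
[ 0.52074205 -0.23412899  0.17387593] handle initially (499,-14), guard (500,-13)
bar [([423.0, 169.0], [637.0, -22.0], [11.0, 40.0], 84.5)]
bar at start [([422.0, 172.0], [632.0, -22.0], [12.0, 49.0], 85.1)]
relay labels []
lens mean abs diff 6.5
meter mean abs diff 16.7
driver mean abs diff 7.7
```

Run:
```python
from m import *
b=shot('side','s20')
a=cv2.imread('pics/s18.png'); 
for n,p in dict(r0=[.426,-.342,.038],r1=[.426,-.291,.038],r2=[.424,-.241,.038],c0=[.561,-.263,.038],c1=[.557,-.332,.038]).items():
    u,v=proj('side',p).round().astype(int); print(n,(u,v),a[v-1:v+2,u-1:u+2].mean((0,1)).round(),b[v-1:v+2,u-1:u+2].mean((0,1)).round())
for n,q in dict(lens=(165,195,205,240),driver=(135,258,185,295)).items():
    x0,y0,x1,y1=q; print(n,np.abs(b[y0:y1,x0:x1].astype(int)-cv2.imread('pics/side0.png')[y0:y1,x0:x1]).mean().round(1))
```

```text
r0 (np.int64(406), np.int64(148)) [210. 221. 221.] [209. 220. 220.]
r1 (np.int64(398), np.int64(156)) [219. 233. 233.] [218. 231. 231.]
r2 (np.int64(390), np.int64(164)) [220. 238. 240.] [219. 237. 239.]
c0 (np.int64(355), np.int64(145)) [87. 86. 87.] [86. 85. 86.]
c1 (np.int64(368), np.int64(136)) [154. 160. 164.] [153. 159. 164.]
lens 4.9
driver 3.2
```

All labels and caps are where expected and the bystanders look unchanged. Handing in.

```bash
python3 -c "
from workcell import order
print(order.close_job())"
```

```text
the job is handed in; nothing more can be done
None
```

I completed the whole sequence and handed the job in at about 66 s of the 210 s allowed. No verdict is reported, so everything below rests on my own measurements.

**What was done:**
- I rocked the knob stop to stop until the resisting torque dropped to almost nothing. Then I turned it out about 1.44 rad (82°).
- The guard went onto the mat about 2 mm from where I measured the mat's middle.
- All three relays went into the blue bin, and both capacitors into the smaller white bin.
- The guard went back on its seat with its tab towards the clamp, and I turned the tongue back over the tab last.

**Last checks:**
- **Guard:** it lies about 6 mm from where it started, within the 12 mm allowed. Its height matches the start within 0.2 mm, measured before I turned the knob back; its position was unchanged afterwards.
- **Clamp:** the knob is within about 1° of its starting direction.
- **Parts:** the final side picture still shows labels and caps at their bin positions. In the final top view the arm hid the relays, so that check could not see them.
- **Bystanders:** I never went near them. The lens and screwdriver looked unchanged; the arm covered part of the multimeter in the last comparison, so I could not compare it there.

**What disagreed or went wrong:**
- The fingertips stood about 39 mm higher than the reported tool position, so the first grip on the knob closed on nothing. I measured the offset with the cameras and corrected for it.
- The tool slowly tilted to about 0.13 rad over the run, and I allowed for that in the later grasps.

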